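# Clear the transfer slide and load it with turned-over caster plates

### The job

First clear every finished caster off the transfer slide, from the carriage's bays and from its track alike, into the yellow crate. Then turn each caster top plate on the bench over and lay it flat in a bay of the carriage with its round race up, one plate to a bay; when all are loaded, push the carriage by its handle fully home to the end stop, with the plates still lying in their bays. Leave the other things on the bench where they are.

Things in the scene. Friction and masses are not known exactly. Their poses are not given: they have to be found in the camera images.
- plate0: Caster top plate: flat steel slab 110 (local x) x 60 (y) x 8 mm, 0.25 kg, with a round race (solid boss, diameter 46, 14 mm high) mid one face; other face flat. Origin: centre of the race's end face; z runs from race to slab: race z = 0 to 14 mm, slab z = 14 to 22 mm. Starts on the bench race down (z up), the slab's rim 14 mm off the bench. Two or three plates are present.
- plate1: Caster top plate: flat steel slab 110 (local x) x 60 (y) x 8 mm, 0.25 kg, with a round race (solid boss, diameter 46, 14 mm high) mid one face; other face flat. Origin: centre of the race's end face; z runs from race to slab: race z = 0 to 14 mm, slab z = 14 to 22 mm. Starts on the bench race down (z up), the slab's rim 14 mm off the bench. Two or three plates are present.
- plate2: Caster top plate: flat steel slab 110 (local x) x 60 (y) x 8 mm, 0.25 kg, with a round race (solid boss, diameter 46, 14 mm high) mid one face; other face flat. Origin: centre of the race's end face; z runs from race to slab: race z = 0 to 14 mm, slab z = 14 to 22 mm. Starts on the bench race down (z up), the slab's rim 14 mm off the bench. Two or three plates are present.
- caster0: Finished caster, 75 mm tall, 0.3 kg, upside down on its 56 x 56 x 4 mm plate; red wheel (diameter 50, 24 wide, axle along y at z = 50 mm) between flat fork cheeks (34 mm over both along y, 32 along x, z = 14 to 60 mm). Origin: centre of the plate's underside, z towards the wheel. Starts in bay 0, if present (two or three of the four are).
- caster1: Finished caster, 75 mm tall, 0.3 kg, upside down on its 56 x 56 x 4 mm plate; red wheel (diameter 50, 24 wide, axle along y at z = 50 mm) between flat fork cheeks (34 mm over both along y, 32 along x, z = 14 to 60 mm). Origin: centre of the plate's underside, z towards the wheel. Starts in bay 1, if present (two or three of the four are).
- caster2: Finished caster, 75 mm tall, 0.3 kg, upside down on its 56 x 56 x 4 mm plate; red wheel (diameter 50, 24 wide, axle along y at z = 50 mm) between flat fork cheeks (34 mm over both along y, 32 along x, z = 14 to 60 mm). Origin: centre of the plate's underside, z towards the wheel. Starts in bay 2, if present (two or three of the four are).
- caster3: Finished caster, 75 mm tall, 0.3 kg, upside down on its 56 x 56 x 4 mm plate; red wheel (diameter 50, 24 wide, axle along y at z = 50 mm) between flat fork cheeks (34 mm over both along y, 32 along x, z = 14 to 60 mm). Origin: centre of the plate's underside, z towards the wheel. Starts on the track between carriage and end stop, if present (two or three of the four are).
- carriage (a joint): Slide of the aluminium carriage along its track, m: 0 as it starts (loading position), 0.1 = fully home next to the end stop block. It slides towards the stop along the track's +y (about world +y, to the robot's left; bay0 to bay2 points the way) with about 3 N of friction and stays where it is left.
- bay0 (a point): Centre of the floor of bay 0 of the carriage (80 mm apart, bay 2 nearest the stop). Each bay is 126 mm (local x) by 76 mm (local y) inside, flat, with ribs 6 mm high around it; floor about 24 mm above the bench. z up; moves with the carriage.
- bay1 (a point): Centre of the floor of bay 1 of the carriage (80 mm apart, bay 2 nearest the stop). Each bay is 126 mm (local x) by 76 mm (local y) inside, flat, with ribs 6 mm high around it; floor about 24 mm above the bench. z up; moves with the carriage.
- bay2 (a point): Centre of the floor of bay 2 of the carriage (80 mm apart, bay 2 nearest the stop). Each bay is 126 mm (local x) by 76 mm (local y) inside, flat, with ribs 6 mm high around it; floor about 24 mm above the bench. z up; moves with the carriage.
- handle (a point): Upper part of the carriage's black upright handle (40 mm along local x, 16 mm along local y, its top 15 mm above this point and its foot 60 mm below it), at the end of the carriage away from the stop, 80 mm from the centre of bay 0. Same axes as the bays.
- crate_in (a point): Centre of the inner floor of the yellow open crate fixed to the bench: inside 230 mm (local x) by 170 mm (local y), walls 5 mm thick, rim 70 mm above this point, floor 5 mm above the bench.
- wheel0: Loose red caster wheel lying flat, diameter 54, 24 mm high, at the left. Bystander, leave it where it is.
- wheel1: Another loose red caster wheel lying flat, diameter 54, 24 mm high, at the left. Bystander, leave it where it is.
- hammer: Hammer lying on the left of the bench; origin under its middle. Bystander, leave it where it is.
- tin: Steel tin, diameter 60, 75 mm high, at the left. Bystander, leave it where it is.
- bowl: Steel bowl, diameter 140, 50 mm high, at the right. Bystander, leave it where it is.
Mind the look-alikes: they are no part of the job. What is shaped like the plate0 but turquoise is not meant. What is shaped like the caster3 but orange is not meant.

How it is judged:
By the outcome, as a careful person would: the job done as asked, in the order asked, and still so for the second after the job is handed in, with the robot touching nothing.
Of plate0, plate1, plate2 only 2 to 3 are there at a start; the rules pass over those that are not, and their reading is None.
Of caster0, caster1, caster2, caster3 only 2 to 3 are there at a start; the rules pass over those that are not, and their reading is None.
At some moment in a run one of plate0, plate1, plate2 may be knocked a few centimetres aside while the robot is not near it.
Once in a run the grip may slacken for a moment while it holds something.
It also fails if it takes over 210 s, if anything falls off the work surface, if the arm or the gripper's body presses on something with over 40 N, if the wrist force passes 120 N, or if a joint passes its speed limit or range.

### The arm

A 7-joint arm with a two-finger parallel gripper is mounted at the origin on the work surface. World frame = base frame: x ahead of the robot, y to its left, z up, the work surface at z = 0. Lengths are in mm, angles in rad, forces in N, time in s.
With the tool pointing down it reaches from about 400 to 875 mm from the base axis. Payload 4.4 kg.
Tool frame: the origin (TCP) lies between the finger pads; the fingertips stand 17 mm ahead of it and the grasp point (between the pads) lies 2 mm behind it; z points along the fingers, y is the line along which they close (so a half turn about z gives the same grasp; the last joint's range is limited). The gripper opens to 85 mm and grips with 20 to 120 N. Pads are 22 mm wide; open, the fingers measure 114 mm over their backs; the gripper's body (76 mm by 85 mm) begins 54 mm behind the grasp point. The pads swing forward as they close: fully open they stand 13 mm farther back than shut.
Start: joints at [1.117, 0.628, 0.038, 1.517, -0.027, 0.996, -0.02], TCP at [245.828, -601.736, 208.813] pointing down, gripper open.
Joint ranges: [-3.06, 3.06], [-0.37, 2.12], [-1.25, 1.32], [0.18, 2.47], [-1.1, 4.24], [0.23, 1.98], [-2.94, 2.94]. Speed limits (rad/s): [2.57, 2.57, 3.14, 3.14, 3.14, 3.14, 3.14].

### API

Orientations are given as [roll, pitch, yaw] about the fixed x, y, z axes, in that order (R = Rz(yaw) Ry(pitch) Rx(roll)).
In Python, from cell import sensors, get_image, ctrl gives the robot as it stands.
- The arm moves only by the tool send_rows, never from a script. Its argument "series" is a list of rows, each a list of 3 entries, a list of its own where there are three numbers: the finger opening in mm, from 0 to 85.4, then the shift along the world's x, y, z in units of 60 mm (1.0 is 60 mm), then the turn, a rotation vector about the world's x, y, z in units of 5 degrees (1.0 is 5 degrees). A call has 1 to 8 rows; each row shifts and turns the commanded pose from where the row before left it; what a row does not reach is not made up. A row lasts 1/8 s, in which the tool goes at most 62.5 mm and 10.7 degrees, less where a joint would pass 70% of its speed; a pose out of reach is approached as far as the arm can. A call is refused whole if a number of a shift passes 1 or a number of a turn 1, either way. A call with a gripper value outside its range is refused whole. The fingers move at their own pace and stop on an object; the grip force is fixed at half the most. Time passes only in rows, so rows that do not move let the fingers close. It gives the time, the measured TCP pose, the force, the opening and the grip force at its end, in the units of the state.
- sensors.read_state(): the state, without advancing time (a new reading comes with each control period).
- get_image(name): name is "side" or "top" or "wrist"; returns a dict with "img" (420x560x3 uint8, red, green, blue), "depth" (420x560 float32, mm along the optical axis (not along the pixel's ray), 0 where there is no reading), "vfov" (degrees; the focal length in pixels is half the picture's height over the tangent of half this angle, whatever the lens; pixels are square), "cx", "cy" (the principal point, pixels), "world_to_cam" (4x4, takes a point from world to camera coordinates). Camera axes: x right, y down, z forward; pixel columns grow to the right and rows downward; lengths in mm; the calibration is good to about 2 mm. A picture is of the moment at which its call begins.
- ctrl.finish_job(): hands the job in; it is judged then, once.
The state is a dict: "clock": time; "qpos": joint angles; "qd": joint speeds; "tau": joint torques, N m; "eef_pos": TCP position; "tool_rot": TCP orientation; "force": force on the tool from outside, world axes, zero at the start; "torque": the same for the moment, N m; "width": finger opening in mm; "gripper_force": force on a finger pad.
Only numpy, scipy, OpenCV 4.12 (cv2) and the standard library are available. Lean on these libraries where they do the work, as an engineer would, in place of code of your own. Each camera call takes 0.05 s, during which the arm holds its last target. There are 200 camera calls.

## Working session

There is one attempt and no reset: what is moved stays moved. The work goes in short steps, Python scripts to look and compute and a tool call to move; the robot and the scene stay as the last step left them, time stands still between calls to the robot, and variables do not carry over. Pictures are saved under pics/ and viewed, at most 14 in all, crops included, and the job is handed in when it is done.

Besides the shell and the picture viewer there is one more tool, called after "Emit:" as name(argument=value, ...), one argument or row to a line, values as JSON. send_rows: Moves the arm, as the interface text tells. Its arguments: {"type":"object","properties":{"series":{"type":"array"}},"required":["series"]}

```bash
ls; mkdir -p pics; cat > h.py <<'E'
import numpy as np, cv2
from cell import sensors, get_image, ctrl
def grab(n):
    d=get_image(n); np.savez('last_%s.npz'%n,**d); return d
def load(n): return dict(np.load('last_%s.npz'%n))
def save(d,name,crop=None,s=1):
    im=d['img'][:,:,::-1]
    if crop: x0,y0,x1,y1=crop; im=im[y0:y1,x0:x1]
    im=cv2.resize(im,None,fx=s,fy=s,interpolation=cv2.INTER_CUBIC); cv2.imwrite('pics/'+name,im)
def F(d): return d['img'].shape[0]/2/np.tan(np.radians(float(d['vfov']))/2)
def ray(d,u,v):
    T=np.linalg.inv(d['world_to_cam']); r=T[:3,:3]@np.array([(u-d['cx'])/F(d),(v-d['cy'])/F(d),1.]); return T[:3,3],r
def onz(d,u,v,z):
    o,r=ray(d,u,v); return o+r*(z-o[2])/r[2]
def cloud(d):
    h,w=d['depth'].shape; u,v=np.meshgrid(np.arange(w),np.arange(h)); z=d['depth']
    P=np.stack([(u-d['cx'])/F(d)*z,(v-d['cy'])/F(d)*z,z],-1)
    T=np.linalg.inv(d['world_to_cam']); return P@T[:3,:3].T+T[:3,3]
def proj(d,p):
    c=d['world_to_cam'][:3,:3]@p+d['world_to_cam'][:3,3]; return c[:2]/c[2]*F(d)+[d['cx'],d['cy']]
E
python3 - <<'E'
from h import *
for n in('top','side'):
    d=grab(n); save(d,n+'0.png',s=1.4); print(n,d['vfov'],d['cx'],d['cy'],d['world_to_cam'].round(3).tolist())
s=sensors.read_state(); print({k:np.round(v,3).tolist() for k,v in s.items()})
E
```

```text
pics
top 48.731884043967916 279.1343963443865 204.09790616542386 [[-0.014, -1.0, -0.014, -4.131], [-0.994, 0.015, -0.108, 530.427], [0.108, 0.013, -0.994, 1285.466], [0.0, 0.0, 0.0, 1.0]]
side 47.247642680370234 281.95656857916987 217.05731883854284 [[-0.828, -0.56, 0.015, 434.195], [-0.434, 0.624, -0.649, 313.404], [0.355, -0.544, -0.76, 1591.252], [0.0, 0.0, 0.0, 1.0]]
{'clock': 0.1, 'qpos': [1.117, 0.629, 0.038, 1.518, -0.027, 0.996, -0.02], 'qd': [0.001, -0.002, -0.0, -0.002, -0.001, 0.0, 0.0], 'tau': [0.004, -56.454, 1.231, -19.397, 0.011, 0.005, -0.0], 'eef_pos': [245.606, -601.147, 207.971], 'tool_rot': [-3.14, -0.0, 0.388], 'force': [-0.602, -0.943, -0.332], 'torque': [0.003, -0.021, -0.002], 'gripper_force': 0.0, 'width': 85.48}
```

View pics/top0.png

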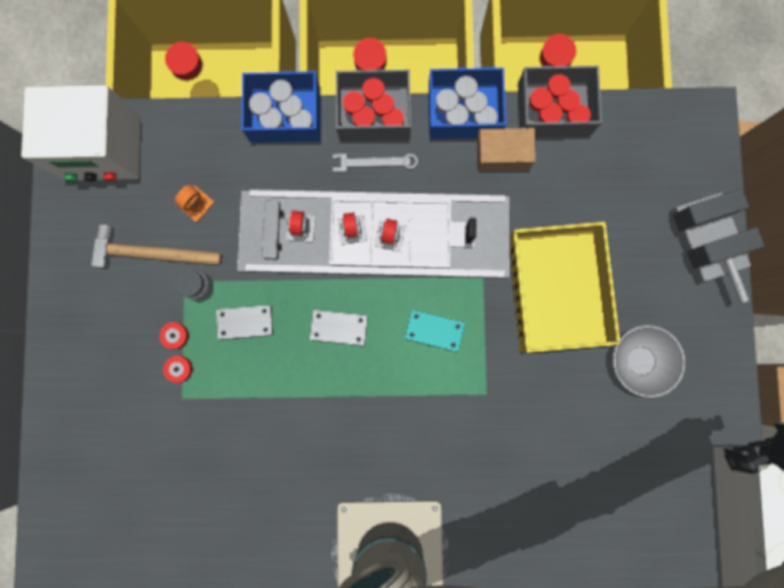

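View pics/side0.png

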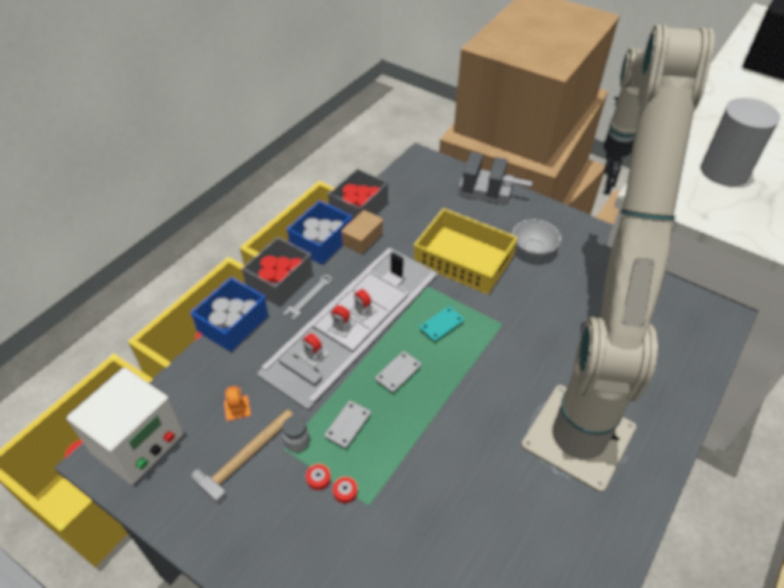

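Top picture (1.4×): red casters are at (299,223) on the track and (351,226) and (389,231) in the bays. Grey plates are at (244,322) and (338,327), the crate at (565,287), the handle at (470,232).

Look-alikes:
- **For caster:** orange caster (194,202), loose wheels (173,335) and (176,369), wheels in the bins.
- **For plate:** turquoise plate (434,330).

I choose the three red casters on the slide and the two grey plates.

```bash
cat > m.py <<'E'
from h import *
def masks(d):
    hsv=cv2.cvtColor(d['img'],cv2.COLOR_RGB2HSV); H,S,V=cv2.split(hsv)
    return dict(red=((H<6)|(H>174))&(S>150)&(V>90), yel=(H>22)&(H<34)&(S>120)&(V>60), grey=(S<40)&(V>110))
def blobs(m,amin=15):
    n,l,st,c=cv2.connectedComponentsWithStats(m.astype(np.uint8))
    return [(l==i) for i in range(1,n) if st[i,4]>=amin]
E
python3 - <<'E'
from m import *
d=load('top'); P=cloud(d); M=masks(d)
s=load('side'); Ps=cloud(s)
for nm,a in(('red',20),('grey',150)):
  for b in blobs(M[nm],a):
    p=P[b&(d['depth']>0)]; 
    if len(p)<10: continue
    c=np.median(p,0)
    if not(300<c[0]<800 and abs(c[1])<450): continue
    v,u=np.nonzero(b); r=cv2.minAreaRect(np.stack([u,v],1).astype(np.float32))
    print(nm,len(u),'px',(u.mean().round(),v.mean().round()),'xyz',c.round(),'min',p.min(0).round(),'max',p.max(0).round(),'rect',np.round(r[1]),round(r[2]))
# profile along track in side/top: height histogram in regions
for n,Q in(('top',P),('side',Ps)):
  for nm,bx in dict(plateA=(430,500,170,260),plateB=(430,500,20,110),crate=(380,620,-420,-180)).items():
    q=Q.reshape(-1,3); q=q[(q[:,0]>bx[0])&(q[:,0]<bx[1])&(q[:,1]>bx[2])&(q[:,1]<bx[3])]
    h,e=np.histogram(q[:,2],bins=np.arange(-10,110,4)); print(n,nm,{int(e[i]):int(h[i]) for i in range(len(h)) if h[i]>8})
save(d,'crop_slide.png',(120,125,440,265),2.5)
E
```

```text
red 118 px (np.float64(211.0), np.float64(159.0)) xyz [652. 173.  84.] min [633. 161.  70.] max [676. 185.  90.] rect [ 8. 15.] 6
red 112 px (np.float64(250.0), np.float64(161.0)) xyz [643.  66.  96.] min [624.  54.  81.] max [666.  76. 102.] rect [16.  7.] 82
red 115 px (np.float64(277.0), np.float64(165.0)) xyz [629.  -8.  96.] min [611. -22.  83.] max [653.   3. 105.] rect [ 7. 15.] 11
red 173 px (np.float64(124.0), np.float64(240.0)) xyz [435. 426.  23.] min [412. 405.  -2.] max [462. 466.  32.] rect [17. 19.] 90
red 171 px (np.float64(127.0), np.float64(263.0)) xyz [369. 416.  24.] min [345. 394.  16.] max [393. 449.  32.] rect [17. 19.] 90
grey 516 px (np.float64(267.0), np.float64(115.0)) xyz [797.  21.   6.] min [776. -71.  -8.] max [821. 110.  15.] rect [13. 61.] 90
grey 10917 px (np.float64(268.0), np.float64(166.0)) xyz [638.  18.  18.] min [ 546. -263.   -7.] max [747. 310. 102.] rect [195.  60.] 1
grey 836 px (np.float64(174.0), np.float64(230.0)) xyz [462. 288.  22.] min [430. 231.  -6.] max [497. 353.  30.] rect [22. 40.] 85
grey 839 px (np.float64(241.0), np.float64(234.0)) xyz [448.  97.  22.] min [413.  40.  -4.] max [484. 157.  32.] rect [39. 22.] 6
top plateA {-6: 69, -2: 260, 2: 222, 6: 26, 14: 19, 18: 82, 22: 99, 26: 16}
top plateB {-6: 35, -2: 187, 2: 132, 6: 16, 14: 22, 18: 151, 22: 191, 26: 37}
top crate {-10: 13, -6: 346, -2: 1462, 2: 2346, 6: 1496, 10: 498, 14: 213, 18: 70, 22: 31, 26: 27, 30: 25, 34: 23, 38: 21, 42: 19, 46: 21, 50: 27, 54: 29, 58: 25, 62: 19, 66: 34, 70: 95, 74: 147, 78: 32}
side plateA {-6: 72, -2: 144, 2: 84, 6: 12, 14: 20, 18: 43, 22: 33}
side plateB {-6: 23, -2: 43, 2: 42, 14: 53, 18: 104, 22: 38}
side crate {-10: 59, -6: 311, -2: 537, 2: 505, 6: 303, 10: 161, 14: 86, 18: 65, 22: 53, 26: 39, 30: 52, 34: 43, 38: 34, 42: 53, 46: 49, 50: 44, 54: 51, 58: 50, 62: 39, 66: 58, 70: 65, 74: 46}
```

View pics/crop_slide.png

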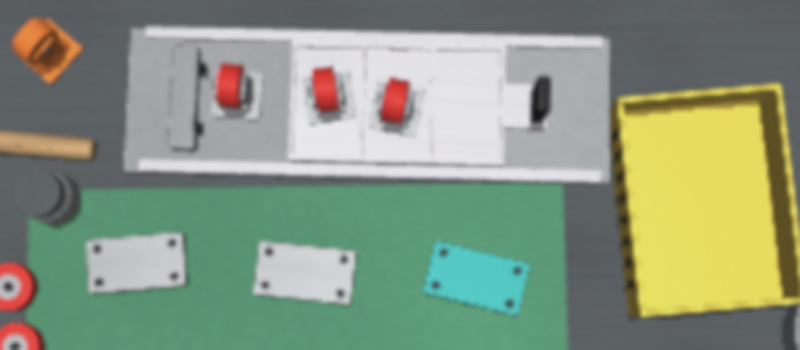

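The crop confirms it: three red casters on the slide, two grey plates below it, the turquoise and orange ones left out. I'll move the wrist camera over the slide.

Emit:
send_rows(
  series=[
    [85,[0.3,0.6,0.5],[0,0,-0.4]],
    [85,[0.5,0.8,0.5],[0,0,-0.4]],
    [85,[0.6,0.8,0.4],[0,0,-0.4]],
    [85,[0.6,0.8,0.4],[0,0,-0.4]],
    [85,[0.6,0.8,0.4],[0,0,-0.4]],
    [85,[0.6,0.8,0.3],[0,0,-0.4]],
    [85,[0.6,0.8,0],[0,0,-0.4]],
    [85,[0.6,0.8,0],[0,0,-0.4]],
  ],
)

```text
clock: 1.1
eef_pos: [506.3, -234.1, 355.8]
tool_rot: [3.141, -0.0, 0.107]
force: [0.3, -0.6, 0.5]
width: 85.0
gripper_force: 0.0
```

Emit:
send_rows(
  series=[
    [85,[0.6,0.8,0],[0,0,-0.4]],
    [85,[0.6,0.8,0],[0,0,-0.4]],
    [85,[0.5,0.8,0],[0,0,-0.4]],
    [85,[0,0.8,0],[0,0,0]],
    [85,[0,0.8,0],[0,0,0]],
    [85,[0,0,0],[0,0,0]],
    [85,[0,0,0],[0,0,0]],
  ],
)

```text
clock: 1.98
eef_pos: [607.2, 3.5, 355.3]
tool_rot: [3.14, 0.001, 0.004]
force: [-0.1, -0.8, 0.7]
width: 85.1
gripper_force: 0.0
```

```bash
python3 - <<'E'
from h import *
d=grab('wrist'); save(d,'w0.png',s=1.4); print(d['world_to_cam'].round(3).tolist(),d['vfov'])
s=sensors.read_state(); print(s['clock'],np.round(s['eef_pos']),np.round(s['tool_rot'],3),np.round(s['qpos'],2),np.round(s['force'],1))
E
```

```text
[[0.004, -1.0, 0.001, 0.964], [-0.965, -0.004, 0.264, 512.667], [-0.264, -0.002, -0.965, 678.888], [0.0, 0.0, 0.0, 1.0]] 62.794841857594186
2.025 [607.   3. 355.] [3.14e+00 1.00e-03 2.00e-03] [-0.04  0.45 -0.01  1.42  0.01  1.27 -1.63] [-0.4 -1.2 -0.6]
```

View pics/w0.png

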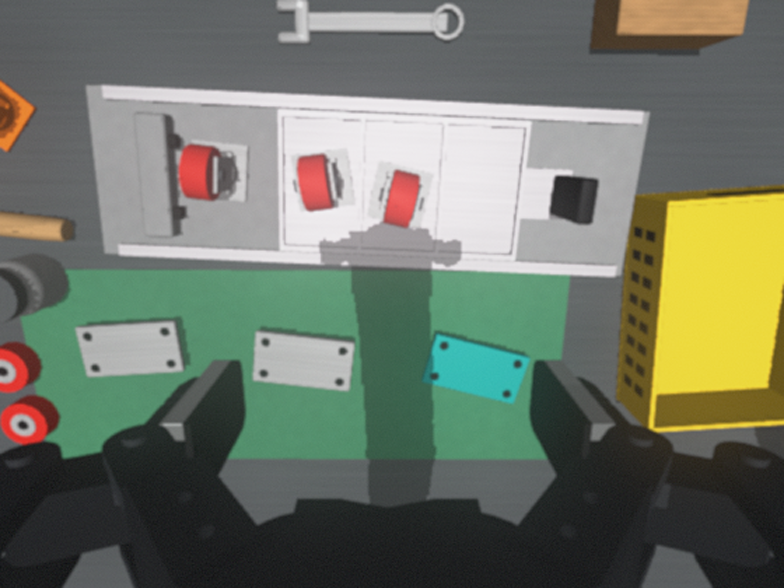

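Wrist view (1.4×): casters at (200,172), (315,182) and (402,198), bay 0 empty at (480,190), handle at (573,200), plates at (130,348) and (304,360), turquoise decoy at (478,367).

```bash
cat > meas.py <<'E'
from m import *
def rect(xy):
    r=cv2.minAreaRect(np.asarray(xy,np.float32)); c,(w,h),a=r
    if w<h: w,h,a=h,w,a-90      # a: angle of long side from x
    return np.round(c,1),round(w,1),round(h,1),round((a+90)%180-90,1)
def planerect(d,b,z):
    cs=max(cv2.findContours(b.astype(np.uint8),cv2.RETR_EXTERNAL,cv2.CHAIN_APPROX_NONE)[0],key=cv2.contourArea)[:,0]
    return rect([onz(d,u,v,z)[:2] for u,v in cs])
E
python3 - <<'E'
from meas import *
d=load('wrist'); P=cloud(d); M=masks(d); ok=d['depth']>0
for b in blobs(M['red'],150):
    p=P[b&ok]; t=p[:,2].max(); top=p[p[:,2]>np.percentile(p[:,2],98)-9]
    print('red',p.mean(0).round(),'ztop',np.percentile(p[:,2],98).round(1),'top rect',rect(top[:,:2]))
# caster cheeks + wheel: everything 60..82 above floor inside slide
hgt=(P[...,2]>42)&(P[...,0]>570)&(P[...,0]<720)&ok&(P[...,2]<110)
for b in blobs(hgt,60): p=P[b]; print('high',p.mean(0).round(),p[:,2].max().round(),rect(p[:,:2]))
g=M['grey']&ok
for b in blobs(cv2.erode((g&(P[...,0]<530)&(P[...,2]>8)&(P[...,2]<34)).astype(np.uint8),np.ones((3,3)))>0,300):
    p=P[b]; print('plate z',np.median(p[:,2]).round(1),planerect(d,b,22))
y=blobs(M['yel'],2000)
for b in y: p=P[b&ok]; print('yel',p.min(0).round(),p.max(0).round())
for z,n in((6,'bench'),(0,'x')):pass
# floors
for nm,(u,v) in dict(bay0=(480,170),bay0b=(480,230),track=(230,110),track2=(545,240),bench=(100,300),mat=(220,400),handle=(573,185),stop=(152,200),railN=(350,262),railF=(350,98),ribs01=(443,180),ribs12=(363,140),bay1=(400,150),cratefl=(710,320)).items():
    u=int(u/1.4);v=int(v/1.4); print(nm,np.median(P[v-1:v+2,u-1:u+2].reshape(-1,3),0).round(1))
# slide corners: bay inner corners by ray at z=30 (1.4x px of image)
for nm,(u,v,z) in dict(FL=(284,118,30),NL=(284,245,30),FR=(526,128,30),NR=(516,254,30),r01F=(443,124,30),r01N=(438,200,30),hTL=(558,175,100),hTR=(598,180,100),hBL=(553,215,100),hBR=(592,222,100)).items():
    print(nm,onz(d,u/1.4,v/1.4,z).round(1))
E
```

```text
red [659. 174.  82.] ztop 87.0 top rect (array([656.9, 174.9]), 37.7, 22.8, -6.4)
red [651.  68.  96.] ztop 99.2 top rect (array([650.1,  67.8]), 30.1, 21.0, 4.9)
red [635.  -9.  96.] ztop 98.9 top rect (array([634.4,  -8.4]), 35.6, 21.1, -12.6)
red [443. 419.  20.] ztop 24.6 top rect (array([436.8, 422.4]), 53.2, 32.9, -9.3)
red [380. 414.  26.] ztop 24.8 top rect (array([496.1, 267.2]), 457.6, 52.1, -51.2)
high [658. 170.  75.] 88.0 (array([656.8, 175. ]), 49.7, 40.5, -6.5)
high [650.  66.  88.] 100.0 (array([648.7,  67.9]), 49.9, 39.9, 7.9)
high [636.  -9.  89.] 100.0 (array([634.8,  -8.9]), 49.9, 39.7, -11.3)
high [ 636. -166.   83.] 100.0 (array([ 635.1, -169.4]), 40.0, 16.4, -2.5)
high [ 617. -280.   64.] 77.0 (array([ 606.9, -317.7]), 127.8, 63.8, -85.2)
plate z 21.0 (array([464.5, 288.2]), 106.0, 57.2, -86.1)
plate z 21.0 (array([450.6,  96.9]), 106.1, 57.3, 83.1)
yel [ 348. -475.   -3.] [644. -50. 433.]
bay0 [659.4 -88.4  23.4]
bay0b [598.9 -91.5  23.6]
track [716.1 160.5  11.1]
track2 [ 586.8 -164.8   10.9]
bench [5.144e+02 3.268e+02 2.000e-01]
mat [613.5  46.6 408.9]
handle [ 648.  -162.5   79.2]
stop [629.7 238.2  33.4]
railN [562.8  42.7  16.9]
railF [726.5  40.1  17. ]
ribs01 [650.  -51.5  28.6]
ribs12 [687.   27.6  28.7]
bay1 [678.   -8.1  23.7]
cratefl [ 495.2 -362.     4.1]
FL [706.9 103.   30. ]
NL [583.1 109.4  30. ]
FR [ 698.8 -130.5   30. ]
NR [ 574.7 -130.2   30. ]
r01F [702.1 -50.1  30. ]
r01N [629.6 -47.7  30. ]
hTL [ 657.3 -141.5  100. ]
hTR [ 653.3 -176.   100. ]
hBL [ 623.5 -140.5  100. ]
hBR [ 617.5 -175.   100. ]
```

Emit:
send_rows(
  series=[
    [60,[0.45,-0.2,-0.8],[0,0,-0.8]],
    [60,[0,0,-0.8],[0,0,-0.8]],
    [60,[0,0,-0.8],[0,0,-0.8]],
    [60,[0,0,-0.8],[0,0,0]],
    [60,[0,0,0],[0,0,0]],
  ],
)

```text
clock: 2.65
eef_pos: [631.3, -9.7, 160.1]
tool_rot: [3.139, 0.008, -0.208]
force: [0.3, 0.5, -0.0]
width: 60.0
gripper_force: 0.0
```

```bash
python3 - <<'E'
from meas import *
d=load('top'); P=cloud(d); M=masks(d); ok=d['depth']>0
m=ok&(P[...,2]>62)&(P[...,2]<84)&(P[...,0]>380)&(P[...,0]<660)&(P[...,1]<-190)&(P[...,1]>-440)&M['yel']
print(rect(P[m][:,:2]))
b=max(blobs(M['yel']&(P[...,0]<700),1000),key=lambda b:b.sum())
for c in ((514,230),(606,223),(619,347),(524,352)): print(onz(d,c[0]/1.4,c[1]/1.4,75).round())
s=sensors.read_state(); print(np.round(s['eef_pos'],1),np.round(s['tool_rot'],3))
E
```

```text
(array([ 519.2, -353.1]), 240.3, 181.6, 3.9)
[ 632. -256.   75.]
[ 643. -437.   75.]
[ 400. -450.   75.]
[ 393. -267.   75.]
[631.3  -9.7 160.1] [ 3.139  0.008 -0.208]
```

Emit:
send_rows(
  series=[
    [60,[0.05,0.0,-0.8],[0,0,0]],
    [60,[0,0,-0.5],[0,0,0]],
    [60,[0,0,-0.25],[0,0,0]],
    [60,[0,0,0],[0,0,0]],
    [20,[0,0,0],[0,0,0]],
    [20,[0,0,0],[0,0,0]],
    [20,[0,0,0],[0,0,0]],
    [20,[0,0,0],[0,0,0]],
  ],
)

```text
clock: 3.65
eef_pos: [638.6, -8.3, 72.4]
tool_rot: [3.142, -0.003, -0.206]
force: [-1.5, -0.2, 6.6]
width: 21.3
gripper_force: 58.4
```

```bash
python3 - <<'E'
from h import *
d=grab('wrist'); save(d,'w1.png',s=1)
s=sensors.read_state(); print({k:np.round(v,2).tolist() for k,v in s.items()})
E
```

```text
{'clock': 3.7, 'qpos': [-0.05, 0.77, 0.03, 1.67, -0.03, 0.7, -1.78], 'qd': [-0.0, 0.0, 0.0, 0.0, 0.0, -0.0, 0.0], 'tau': [-0.83, -54.87, 0.43, -13.88, -0.2, -0.31, -0.01], 'eef_pos': [638.56, -8.34, 72.38], 'tool_rot': [3.14, -0.0, -0.21], 'force': [-0.61, -2.26, 6.96], 'torque': [-0.08, 0.15, 0.02], 'gripper_force': 58.44, 'width': 21.61}
```

View pics/w1.png

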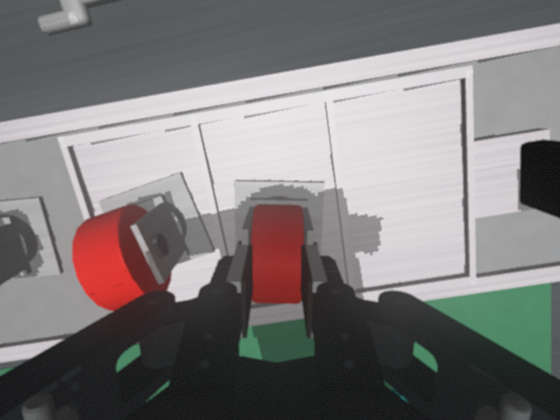

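Caster in the grip on both sides. Lift a little and check.

Emit:
send_rows(
  series=[
    [20,[0,0,0.3],[0,0,0]],
    [20,[0,0,0.5],[0,0,0]],
    [20,[0,0,0.8],[0,0,0]],
    [20,[0,0,0.8],[0,0,0]],
    [20,[0,0,0],[0,0,0]],
  ],
)

```text
clock: 4.32
eef_pos: [640.4, -7.5, 219.9]
tool_rot: [-3.139, -0.009, -0.206]
force: [0.3, -0.5, -4.0]
width: 21.2
gripper_force: 57.9
```

```bash
python3 - <<'E'
from meas import *
s=sensors.read_state(); print({k:np.round(s[k],2).tolist() for k in('eef_pos','force','width','gripper_force')})
d=grab('top'); P=cloud(d); M=masks(d)
for b in blobs(M['red'],20):
    p=P[b&(d['depth']>0)]
    if len(p) and 560<p.mean(0)[0]<720: print(p.mean(0).round(),p[:,2].max())
w=grab('wrist'); save(w,'w2.png')
E
```

```text
{'eef_pos': [640.42, -7.54, 219.92], 'force': [0.32, -0.54, -3.97], 'width': 21.18, 'gripper_force': 57.9}
[653. 173.  83.] 95.92837157532381
```

View pics/w2.png

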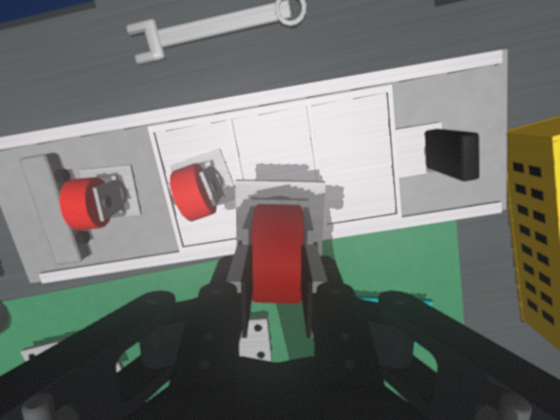

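Held and lifted (−4 N). On to the crate.

Emit:
send_rows(
  series=[
    [20,[-0.13,-0.81,0],[0,0,0]],
    [20,[-0.13,-0.81,0],[0,0,0]],
    [20,[-0.13,-0.81,0],[0,0,0]],
    [20,[-0.13,-0.81,0],[0,0,0]],
    [20,[-0.13,-0.81,0],[0,0,0]],
    [20,[-0.13,-0.81,0],[0,0,0]],
    [20,[-0.13,-0.81,0],[0,0,0]],
    [20,[0,0,0],[0,0,0]],
  ],
)

```text
clock: 5.42
eef_pos: [578.3, -354.3, 212.0]
tool_rot: [3.138, 0.005, -0.214]
force: [-0.7, -0.1, -2.9]
width: 21.0
gripper_force: 58.1
```

Emit:
send_rows(
  series=[
    [20,[0,0,-0.7],[0,0,0]],
    [20,[0,0,-0.8],[0,0,0]],
    [20,[0,0,-0.6],[0,0,0]],
    [20,[0,0,0],[0,0,0]],
    [20,[0,0,0],[0,0,0]],
  ],
)

```text
clock: 6.05
eef_pos: [583.5, -347.7, 89.3]
tool_rot: [-3.142, -0.001, -0.205]
force: [1.1, -0.4, -2.6]
width: 21.4
gripper_force: 58.1
```

Emit:
send_rows(
  series=[
    [20,[0,0,-0.4],[0,0,0]],
    [20,[0,0,-0.15],[0,0,0]],
    [20,[0,0,0],[0,0,0]],
    [60,[0,0,0],[0,0,0]],
    [60,[0,0,0],[0,0,0]],
    [60,[0,0,0],[0,0,0]],
    [60,[0,0,0.4],[0,0,0]],
    [60,[0,0,0.8],[0,0,0]],
  ],
)

```text
clock: 7.05
eef_pos: [581.4, -347.1, 126.6]
tool_rot: [-3.14, 0.004, -0.206]
force: [0.4, -0.3, 0.5]
width: 59.8
gripper_force: 0.0
```

Emit:
send_rows(
  series=[
    [60,[0,0,0.8],[0,0,0]],
    [60,[0.15,0.8,0.5],[0,0,0.8]],
    [60,[0.15,0.9,0],[0,0,0.8]],
    [60,[0.15,0.9,0],[0,0,0.8]],
    [60,[0.15,0.9,0],[0,0,0.7]],
    [60,[0.15,0.9,0],[0,0,0.7]],
    [60,[0.15,0.9,0],[0,0,0]],
    [60,[0.15,0.9,0],[0,0,0]],
  ],
)

```text
clock: 8.05
eef_pos: [646.2, 25.7, 206.3]
tool_rot: [3.141, -0.001, 0.126]
force: [-0.1, 0.6, -0.3]
width: 59.6
gripper_force: 0.0
```

Emit:
send_rows(
  series=[
    [60,[0.1,0.6,0],[0,0,0]],
    [60,[0,0,0],[0,0,0]],
    [60,[0,0,0],[0,0,0]],
  ],
)

```text
clock: 8.43
eef_pos: [651.9, 58.9, 205.8]
tool_rot: [3.14, 0.0, 0.125]
force: [-0.5, 0.0, 0.7]
width: 60.3
gripper_force: 0.0
```

```bash
python3 - <<'E'
from meas import *
d=grab('top'); P=cloud(d); M=masks(d)
for b in blobs(M['red'],20):
    p=P[b&(d['depth']>0)]
    if len(p) and 400<p.mean(0)[0]<720 and p.mean(0)[1]<400: print(p.mean(0).round(),p[:,2].max().round())
s=sensors.read_state(); print({k:np.round(s[k],2).tolist() for k in('eef_pos','tool_rot','force','width')})
E
```

```text
[651. 179.  84.] 92.0
[ 576. -347.   76.] 85.0
{'eef_pos': [651.88, 58.0, 205.86], 'tool_rot': [3.14, 0.0, 0.12], 'force': [0.19, -0.34, 0.05], 'width': 60.27}
```

Caster 1 stands in the crate. Next is the caster in bay 2.

Emit:
send_rows(
  series=[
    [60,[-0.05,0.17,-0.7],[0,0,0]],
    [60,[0,0,-0.8],[0,0,0]],
    [60,[0,0,-0.6],[0,0,0]],
    [60,[0,0,-0.2],[0,0,0]],
    [60,[0,0,0],[0,0,0]],
    [60,[0,0,0],[0,0,0]],
  ],
)

```text
clock: 9.22
eef_pos: [650.4, 70.0, 69.5]
tool_rot: [3.141, -0.003, 0.125]
force: [-0.9, -0.1, 0.6]
width: 59.8
gripper_force: 0.0
```

Emit:
send_rows(
  series=[
    [20,[0,0,0],[0,0,0]],
    [20,[0,0,0],[0,0,0]],
    [20,[0,0,0],[0,0,0]],
    [20,[0,0,0],[0,0,0]],
    [20,[0,0,0],[0,0,0]],
  ],
)

```text
clock: 9.85
eef_pos: [649.6, 69.9, 68.8]
tool_rot: [3.141, -0.002, 0.126]
force: [-0.4, -1.5, 6.2]
width: 22.1
gripper_force: 58.7
```

Emit:
send_rows(
  series=[
    [20,[0,0,0.3],[0,0,0]],
    [20,[0,0,0.6],[0,0,0]],
    [20,[0,0,0.8],[0,0,0]],
    [20,[0,0,0.6],[0,0,0]],
    [20,[0,0,0],[0,0,0]],
    [20,[0,0,0],[0,0,0]],
  ],
)

```text
clock: 10.6
eef_pos: [647.6, 70.2, 204.6]
tool_rot: [-3.142, 0.003, 0.126]
force: [0.3, -0.2, -3.6]
width: 21.6
gripper_force: 59.2
```

Emit:
send_rows(
  series=[
    [20,[-0.27,-0.87,0],[0,0,0]],
    [20,[-0.27,-0.87,0],[0,0,0]],
    [20,[-0.27,-0.87,0],[0,0,0]],
    [20,[-0.27,-0.87,0],[0,0,0]],
    [20,[-0.27,-0.87,0],[0,0,0]],
    [20,[-0.27,-0.87,0],[0,0,0]],
    [20,[-0.27,-0.87,0],[0,0,0]],
    [20,[-0.27,-0.87,0],[0,0,0]],
  ],
)

```text
clock: 11.6
eef_pos: [517.4, -348.1, 203.5]
tool_rot: [-3.139, 0.003, 0.126]
force: [1.8, 0.4, -2.7]
width: 22.0
gripper_force: 59.4
```

Emit:
send_rows(
  series=[
    [20,[0,0,0],[0,0,0]],
    [20,[0,0,-0.7],[0,0,0]],
    [20,[0,0,-0.7],[0,0,0]],
    [20,[0,0,-0.6],[0,0,0]],
    [20,[0,0,0],[0,0,0]],
    [20,[0,0,0],[0,0,0]],
    [20,[0,0,0],[0,0,0]],
  ],
)

```text
clock: 12.48
eef_pos: [520.5, -347.9, 87.4]
tool_rot: [3.14, -0.002, 0.126]
force: [0.7, -0.9, -3.5]
width: 21.8
gripper_force: 59.7
```

Emit:
send_rows(
  series=[
    [20,[0,0,-0.4],[0,0,0]],
    [20,[0,0,-0.17],[0,0,0]],
    [20,[0,0,0],[0,0,0]],
    [60,[0,0,0],[0,0,0]],
    [60,[0,0,0],[0,0,0]],
    [60,[0,0,0],[0,0,0]],
    [60,[0,0,0.4],[0,0,0]],
    [60,[0,0,0.8],[0,0,0]],
  ],
)

```text
clock: 13.48
eef_pos: [517.9, -346.4, 122.4]
tool_rot: [-3.139, 0.003, 0.126]
force: [0.8, -0.7, 0.3]
width: 60.0
gripper_force: 0.0
```

Emit:
send_rows(
  series=[
    [60,[0,0,0.8],[0,0,0]],
    [60,[0.2,0.87,0.5],[0,0,-0.5]],
    [60,[0.25,0.87,0],[0,0,-0.5]],
    [60,[0.25,0.87,0],[0,0,-0.5]],
    [60,[0.25,0.87,0],[0,0,-0.5]],
    [60,[0.25,0.87,0],[0,0,-0.5]],
    [60,[0.25,0.87,0],[0,0,-0.25]],
    [60,[0.25,0.87,0],[0,0,0]],
  ],
)

```text
clock: 14.48
eef_pos: [621.7, 19.8, 201.7]
tool_rot: [3.142, -0.001, -0.114]
force: [0.5, -0.1, -0.1]
width: 60.1
gripper_force: 0.0
```

Emit:
send_rows(
  series=[
    [60,[0.25,0.87,0],[0,0,0]],
    [60,[0.2,0.87,0],[0,0,0]],
    [60,[0.2,0.87,0],[0,0,0]],
    [60,[0,0,0],[0,0,0]],
    [60,[0,0,0],[0,0,0]],
    [60,[0,0,0],[0,0,0]],
  ],
)

```text
clock: 15.22
eef_pos: [660.4, 172.2, 201.6]
tool_rot: [3.14, -0.0, -0.117]
force: [-0.9, -0.1, 0.5]
width: 59.6
gripper_force: 0.0
```

```bash
python3 - <<'E'
from meas import *
d=grab('top'); P=cloud(d); M=masks(d)
for b in blobs(M['red'],20):
    p=P[b&(d['depth']>0)]
    if len(p) and 400<p.mean(0)[0]<720 and p.mean(0)[1]<400: print(p.mean(0).round(),p[:,2].max().round())
s=sensors.read_state(); print({k:np.round(s[k],2).tolist() for k in('eef_pos','tool_rot','force','width','qpos')})
E
```

```text
[652. 173.  84.] 94.0
[ 576. -347.   76.] 84.0
[ 514. -349.   78.] 86.0
{'eef_pos': [660.46, 172.38, 201.67], 'tool_rot': [3.14, -0.0, -0.12], 'force': [0.67, -0.69, -0.17], 'width': 60.03, 'qpos': [-0.31, 0.68, 0.02, 1.42, -0.02, 1.03, -1.97]}
```

Emit:
send_rows(
  series=[
    [60,[-0.06,0.05,-0.7],[0,0,0]],
    [60,[0,0,-0.8],[0,0,0]],
    [60,[0,0,-0.6],[0,0,0]],
    [60,[0,0,-0.3],[0,0,0]],
    [60,[0,0,0],[0,0,0]],
    [60,[0,0,0],[0,0,0]],
  ],
)

```text
clock: 16.02
eef_pos: [658.1, 177.7, 59.2]
tool_rot: [-3.141, -0.003, -0.114]
force: [0.2, -0.9, 0.0]
width: 60.1
gripper_force: 0.0
```

Emit:
send_rows(
  series=[
    [20,[0,0,0],[0,0,0]],
    [20,[0,0,0],[0,0,0]],
    [20,[0,0,0],[0,0,0]],
    [20,[0,0,0],[0,0,0]],
    [20,[0,0,0],[0,0,0]],
  ],
)

```text
clock: 16.65
eef_pos: [657.4, 177.2, 58.8]
tool_rot: [3.142, -0.002, -0.114]
force: [-0.8, -1.9, 5.7]
width: 21.8
gripper_force: 58.7
```

Emit:
send_rows(
  series=[
    [20,[0,0,0.3],[0,0,0]],
    [20,[0,0,0.6],[0,0,0]],
    [20,[0,0,0.8],[0,0,0]],
    [20,[0,0,0.7],[0,0,0]],
    [20,[0,0,0],[0,0,0]],
    [20,[0,0,0],[0,0,0]],
  ],
)

```text
clock: 17.4
eef_pos: [655.4, 177.6, 200.5]
tool_rot: [3.141, 0.002, -0.114]
force: [-0.2, -0.2, -4.7]
width: 21.8
gripper_force: 59.4
```

Emit:
send_rows(
  series=[
    [20,[-0.34,-0.88,0],[0,0,0]],
    [20,[-0.34,-0.88,0],[0,0,0]],
    [20,[-0.34,-0.88,0],[0,0,0]],
    [20,[-0.34,-0.88,0],[0,0,0]],
    [20,[-0.34,-0.88,0],[0,0,0]],
    [20,[-0.34,-0.88,0],[0,0,0]],
    [20,[-0.34,-0.88,0],[0,0,0]],
    [20,[-0.34,-0.88,0],[0,0,0]],
  ],
)

```text
clock: 18.4
eef_pos: [491.3, -245.6, 199.6]
tool_rot: [-3.14, 0.004, -0.114]
force: [1.1, 0.0, -3.6]
width: 21.8
gripper_force: 59.6
```

Emit:
send_rows(
  series=[
    [20,[-0.34,-0.88,0],[0,0,0]],
    [20,[-0.34,-0.88,0],[0,0,0]],
    [20,[0,0,0],[0,0,0]],
    [20,[0,0,-0.7],[0,0,0]],
    [20,[0,0,-0.7],[0,0,0]],
    [20,[0,0,-0.5],[0,0,0]],
    [20,[0,0,0],[0,0,0]],
    [20,[0,0,0],[0,0,0]],
  ],
)

```text
clock: 19.4
eef_pos: [453.1, -350.2, 87.8]
tool_rot: [-3.142, -0.0, -0.114]
force: [0.7, -0.5, -3.6]
width: 21.7
gripper_force: 59.8
```

Emit:
send_rows(
  series=[
    [20,[0,0,-0.4],[0,0,0]],
    [20,[0,0,-0.15],[0,0,0]],
    [20,[0,0,0],[0,0,0]],
    [60,[0,0,0],[0,0,0]],
    [60,[0,0,0],[0,0,0]],
    [60,[0,0,0],[0,0,0]],
    [60,[0,0,0.4],[0,0,0]],
    [60,[0,0,0.8],[0,0,0]],
  ],
)

```text
clock: 20.4
eef_pos: [451.5, -349.4, 125.9]
tool_rot: [-3.14, 0.004, -0.114]
force: [1.1, -0.7, 0.9]
width: 59.9
gripper_force: 0.0
```

Emit:
send_rows(
  series=[
    [85,[0,0,0.9],[0,0,0]],
    [85,[0,0.5,0.9],[0,0,0.8]],
    [85,[0.05,0.9,0.9],[0,0,0.9]],
    [85,[0.05,0.9,0.9],[0,0,0.9]],
    [85,[0.05,0.9,0],[0,0,0.9]],
    [85,[0.05,0.9,0],[0,0,0.9]],
    [85,[0.05,0.9,0],[0,0,0.9]],
    [85,[0,0.9,0],[0,0,0.9]],
  ],
)

```text
clock: 21.4
eef_pos: [466.6, -14.3, 323.3]
tool_rot: [3.141, -0.001, 0.429]
force: [1.0, -0.1, -0.2]
width: 84.9
gripper_force: 0.0
```

Emit:
send_rows(
  series=[
    [85,[0,0.9,0],[0,0,0.9]],
    [85,[0,0.6,0],[0,0,0.9]],
    [85,[0,0,0],[0.9,0,0.9]],
    [85,[0,0,0],[1,0,0.9]],
    [85,[0,0,0],[1,0,0.9]],
    [85,[0,0,0],[1,0,0.9]],
    [85,[0,0,0],[0,0,0]],
    [85,[0,0,0],[0,0,0]],
  ],
)

```text
clock: 22.4
eef_pos: [466.4, 74.5, 323.1]
tool_rot: [-2.889, -0.227, 0.872]
force: [0.5, 0.1, 0.7]
width: 85.1
gripper_force: 0.0
```

```bash
python3 - <<'E'
from meas import *
from scipy.spatial.transform import Rotation as R
d=grab('top'); P=cloud(d); M=masks(d)
for b in blobs(M['red'],20):
    p=P[b&(d['depth']>0)]
    if len(p) and 400<p.mean(0)[0]<720 and p.mean(0)[1]<400: print(p.mean(0).round(),p[:,2].max().round())
s=sensors.read_state(); print({k:np.round(s[k],2).tolist() for k in('clock','eef_pos','tool_rot','force','width','qpos')})
print(R.from_euler('xyz',s['tool_rot']).as_matrix().round(2))
E
```

```text
[ 576. -347.   76.] 85.0
[ 514. -349.   78.] 86.0
[ 451. -351.   76.] 85.0
{'clock': 22.45, 'eef_pos': [466.33, 74.95, 323.18], 'tool_rot': [-2.89, -0.23, 0.87], 'force': [-0.57, -0.2, -0.29], 'width': 85.18, 'qpos': [0.33, 0.31, -0.39, 1.82, -0.25, 1.09, -0.59]}
[[ 0.63  0.78 -0.05]
 [ 0.75 -0.58  0.33]
 [ 0.23 -0.24 -0.94]]
```

All three casters stand in the crate. Positive joint 5 corresponds to a −y tilt. I'll plan a pick with the tool tilted toward −y and a place with it pointing roughly +x.

```bash
cat > rot.py <<'E'
import numpy as np
from scipy.spatial.transform import Rotation as R
def Rm(x,z): 
    x,z=np.array(x,float),np.array(z,float); return R.from_matrix(np.stack([x,np.cross(z,x),z],1))
def pick(a,psi):  # plate long axis world angle psi(deg ~90); tool tilted to its negative end
    a=np.radians(a); p=np.array([np.cos(np.radians(psi)),np.sin(np.radians(psi)),0]); u=np.array([0,0,1])
    return Rm(np.cos(a)*p-np.sin(a)*u, -np.sin(a)*p-np.cos(a)*u)
def place(b,yaw): # tool towards +x (yaw deg), b from down
    b=np.radians(b); f=np.array([np.cos(np.radians(yaw)),np.sin(np.radians(yaw)),0]); u=np.array([0,0,1])
    return Rm(np.cos(b)*-f+np.sin(b)*u, np.sin(b)*f-np.cos(b)*u)
def units(A,B): return np.degrees((B*A.inv()).as_rotvec())/5
E
python3 - <<'E'
from rot import *
from cell import sensors
s=sensors.read_state(); c=R.from_euler('xyz',s['tool_rot'])
A=pick(50,83); B=place(85,-2.5)
print('to pick',units(c,A).round(2)); v=units(A,B); print('pick->place',v.round(2),np.linalg.norm(v)*5)
for t in np.linspace(0,1,7): print((R.from_rotvec(np.radians(v*5*t))*A).as_matrix()[:,2].round(2))
E
```

```text
to pick [-12.86   2.39   6.84]
pick->place [ 18.93 -22.36  -7.24] 150.90848681538415
[-0.09 -0.76 -0.64]
[ 0.08 -0.55 -0.83]
[ 0.32 -0.33 -0.89]
[ 0.57 -0.14 -0.81]
[ 0.8  -0.02 -0.61]
[ 0.95  0.02 -0.32]
[ 1.   -0.04  0.  ]
```

```bash
python3 - <<'E'
from rot import *
A=pick(50,83); B=place(85,-2.5)
f=np.array([.707,0,-.707]); D=Rm([-1,0,0],[0,0,-1])
V=R.from_rotvec(-f*np.pi/2)*D; print(V.as_matrix().round(2))
for n,(p,q) in dict(AV=(A,V),VB=(V,B)).items():
    v=units(p,q); print(n,v.round(2),np.linalg.norm(v)*5)
    for t in np.linspace(0,1,5):
        z=(R.from_rotvec(np.radians(v*5*t))*p).as_matrix()[:,2]; print(z.round(2),np.degrees(np.arccos(z@f)).round())
E
```

```text
[[-0.5  -0.71  0.5 ]
 [-0.71  0.   -0.71]
 [ 0.5  -0.71 -0.5 ]]
AV [-6.77 21.78 20.04] 151.80353245112502
[-0.09 -0.76 -0.64] 67.0
[-0.   -0.87 -0.49] 70.0
[ 0.18 -0.9  -0.4 ] 66.0
[ 0.37 -0.84 -0.4 ] 57.0
[ 0.5  -0.71 -0.5 ] 45.0
VB [-12.67   0.28  12.28] 88.25974095665279
[ 0.5  -0.71 -0.5 ] 45.0
[ 0.68 -0.66 -0.31] 45.0
[ 0.84 -0.52 -0.15] 45.0
[ 0.95 -0.3  -0.04] 45.0
[ 1.   -0.04  0.  ] 45.0
```

Emit:
send_rows(
  series=[
    [85,[0,0.1,0],[-0.99,0.18,0.53]],
    [85,[0,0.1,0],[-0.99,0.18,0.53]],
    [85,[0,0.1,0],[-0.99,0.18,0.53]],
    [85,[0,0.1,0],[-0.99,0.18,0.53]],
    [85,[0,0.1,0],[-0.99,0.18,0.53]],
    [85,[0,0.1,0],[-0.99,0.18,0.53]],
    [85,[0,0.1,0],[-0.99,0.18,0.53]],
    [85,[0,0.1,0],[-0.99,0.18,0.53]],
  ],
)

```text
clock: 23.45
eef_pos: [466.5, 123.7, 323.5]
tool_rot: [-3.12, 0.436, 1.235]
force: [0.1, -0.5, -0.7]
width: 85.5
gripper_force: 0.0
```

Emit:
send_rows(
  series=[
    [85,[-0.05,0,-0.2],[-0.99,0.18,0.53]],
    [85,[-0.05,0,-0.2],[-0.99,0.18,0.53]],
    [85,[-0.05,0,-0.2],[-0.99,0.18,0.53]],
    [85,[-0.05,0,-0.2],[-0.99,0.18,0.53]],
    [85,[0,0,-0.2],[-0.99,0.18,0.53]],
    [85,[0,0,0],[0,0,0]],
    [85,[0,0,0],[0,0,0]],
    [85,[0,0,0],[0,0,0]],
  ],
)

```text
clock: 24.45
eef_pos: [455.2, 121.6, 264.0]
tool_rot: [3.135, 0.87, 1.446]
force: [-0.1, -0.8, 0.6]
width: 85.2
gripper_force: 0.0
```

```bash
cat > st.py <<'E'
from rot import *
from cell import sensors
s=sensors.read_state(); c=R.from_euler('xyz',s['tool_rot'])
print({k:np.round(s[k],2).tolist() for k in('clock','eef_pos','qpos','force','width','gripper_force')}); print(c.as_matrix().round(2).tolist())
E
python3 - <<'E'
from st import *
from meas import *
print('resid',units(c,pick(50,83)).round(2))
d=grab('wrist'); save(d,'w3.png')
P=cloud(d);m=masks(d)['grey']&(d['depth']>0)&(P[...,2]>8)&(P[...,2]<34)&(P[...,0]<530)
for b in blobs(m,300): print('plate',P[b][:,2].mean(),planerect(d,b,22))
E
```

```text
{'clock': 24.45, 'eef_pos': [455.16, 121.64, 264.04], 'qpos': [-0.55, 0.71, -0.32, 1.63, 0.64, 1.65, -1.22], 'force': [-0.13, -0.78, 0.64], 'width': 85.24, 'gripper_force': 0.0}
[[0.08, 0.99, -0.09], [0.64, -0.12, -0.76], [-0.76, 0.0, -0.65]]
resid [-0.03  0.05 -0.03]
plate 21.205014187729326 (array([445.5,  67.1]), 59.4, 43.3, -7.0)
plate 10.92165845299856 (array([ 87.7, -52.7]), 133.8, 58.3, 47.2)
plate 20.938700258472192 (array([  189. , -1347.7]), 1777.7, 616.9, -66.9)
```

Emit:
send_rows(
  series=[
    [85,[0.07,0,0],[-0.31,0.99,0.91]],
    [85,[0.07,0,0],[-0.31,0.99,0.91]],
    [85,[0.07,0,0],[-0.31,0.99,0.91]],
    [85,[0.07,0,0],[-0.31,0.99,0.91]],
    [85,[0.07,0,0],[-0.31,0.99,0.91]],
    [85,[0.07,0,0],[-0.31,0.99,0.91]],
    [85,[0.07,0,0],[-0.31,0.99,0.91]],
    [85,[0.07,0,0],[-0.31,0.99,0.91]],
  ],
)

```text
clock: 25.5
eef_pos: [488.7, 121.5, 263.5]
tool_rot: [-2.17, 0.665, 2.825]
force: [-0.8, 0.2, -0.1]
width: 84.4
gripper_force: 0.0
```

Emit:
send_rows(
  series=[
    [85,[0.07,0,0],[-0.31,0.99,0.91]],
    [85,[0.07,0,0],[-0.31,0.99,0.91]],
    [85,[0.07,0,0],[-0.31,0.99,0.91]],
    [85,[0.07,0,0],[-0.31,0.99,0.91]],
    [85,[0.07,0,0],[-0.31,0.99,0.91]],
    [85,[0.07,0,0],[-0.31,0.99,0.91]],
    [85,[0.07,0,0],[-0.31,0.99,0.91]],
    [85,[0.07,0,0],[-0.31,0.99,0.91]],
  ],
)

```text
clock: 26.5
eef_pos: [522.3, 121.4, 263.6]
tool_rot: [-1.983, -0.025, -2.731]
force: [-0.2, 0.6, -0.4]
width: 85.2
gripper_force: 0.0
```

Emit:
send_rows(
  series=[
    [85,[0.07,0,0],[-0.31,0.99,0.91]],
    [85,[0.07,0,0],[-0.31,0.99,0.91]],
    [85,[0.07,0,0],[-0.31,0.99,0.91]],
    [85,[0.07,0,0],[-0.31,0.99,0.91]],
    [85,[0.07,0,0],[-0.31,0.99,0.91]],
    [85,[0.07,0,0],[-0.31,0.99,0.91]],
    [85,[0,0,0],[0,0,0]],
    [85,[0,0,0],[0,0,0]],
  ],
)

```text
clock: 27.5
eef_pos: [547.1, 121.6, 263.2]
tool_rot: [-2.186, -0.524, -2.189]
force: [0.5, -0.4, -0.8]
width: 84.9
gripper_force: 0.0
```

```bash
python3 st.py
```

```text
{'clock': 27.5, 'eef_pos': [547.12, 121.65, 263.2], 'qpos': [-0.36, 0.78, -0.81, 1.96, 1.28, 1.73, 0.97], 'force': [0.5, -0.37, -0.77], 'width': 84.89, 'gripper_force': 0.0}
[[-0.5, -0.71, 0.5], [-0.71, 0.0, -0.71], [0.5, -0.71, -0.5]]
```

Emit:
send_rows(
  series=[
    [85,[0.07,-0.06,0],[-0.97,0.02,0.94]],
    [85,[0.07,-0.06,0],[-0.97,0.02,0.94]],
    [85,[0.07,-0.06,0],[-0.97,0.02,0.94]],
    [85,[0.07,-0.06,0],[-0.97,0.02,0.94]],
    [85,[0.07,-0.06,0],[-0.97,0.02,0.94]],
    [85,[0.07,-0.06,0],[-0.97,0.02,0.94]],
    [85,[0.07,-0.06,0],[-0.97,0.02,0.94]],
    [85,[0.07,-0.06,0],[-0.97,0.02,0.94]],
  ],
)

```text
clock: 28.5
eef_pos: [580.8, 93.8, 262.5]
tool_rot: [-1.799, -1.147, -1.806]
force: [0.5, -1.0, -0.1]
width: 84.9
gripper_force: 0.0
```

Emit:
send_rows(
  series=[
    [85,[0.07,-0.06,0],[-0.97,0.02,0.94]],
    [85,[0.07,-0.06,0],[-0.97,0.02,0.94]],
    [85,[0.07,-0.06,0],[-0.97,0.02,0.94]],
    [85,[0.07,-0.06,0],[-0.97,0.02,0.94]],
    [85,[0.07,-0.06,0],[-0.97,0.02,0.94]],
    [85,[0,0,0],[0,0,0]],
    [85,[0,0,0],[0,0,0]],
  ],
)

```text
clock: 29.38
eef_pos: [667.7, 124.7, 246.1]
tool_rot: [-0.29, -1.544, -2.958]
force: [0.4, 0.9, -0.5]
width: 84.9
gripper_force: 0.0
```

```bash
python3 st.py; python3 -c "
from rot import *;from st import c;print(units(c,place(85,-2.5)).round(2))
from h import *;d=grab('side');save(d,'s1.png')"
```

```text
{'clock': 29.38, 'eef_pos': [667.68, 124.74, 246.1], 'qpos': [-0.52, 1.11, -0.09, 2.47, 2.4, 1.98, 1.33], 'force': [0.4, 0.94, -0.45], 'width': 84.92, 'gripper_force': 0.0}
[[-0.03, -0.11, 0.99], [-0.0, -0.99, -0.11], [1.0, -0.01, 0.03]]
{'clock': 29.38, 'eef_pos': [667.68, 124.74, 246.1], 'qpos': [-0.52, 1.11, -0.09, 2.47, 2.4, 1.98, 1.33], 'force': [0.4, 0.94, -0.45], 'width': 84.92, 'gripper_force': 0.0}
[[-0.03, -0.11, 0.99], [-0.0, -0.99, -0.11], [1.0, -0.01, 0.03]]
[-0.07  0.3   0.73]
```

View pics/s1.png

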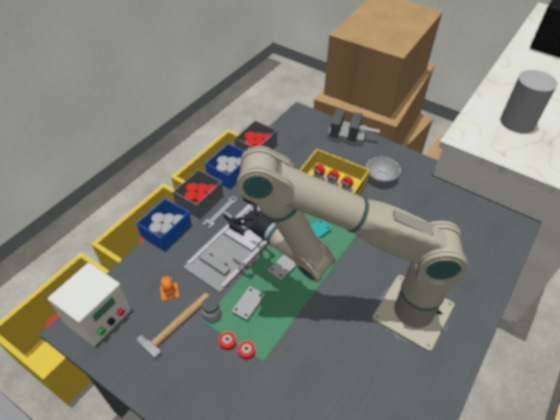

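Tool-forward placing sits at the joint limits (J4, J6), so I'll flip each plate on the mat with a sideways swing instead, then pick it by the race and lay it in the bay with a vertical tool. Back off by the same route first.

Emit:
send_rows(
  series=[
    [85,[-0.2,-0.06,0],[0.97,-0.02,-0.94]],
    [85,[-0.2,-0.06,0],[0.97,-0.02,-0.94]],
    [85,[-0.2,0,0],[0.97,-0.02,-0.94]],
    [85,[-0.2,0,0],[0.97,-0.02,-0.94]],
    [85,[-0.2,0,0],[0.97,-0.02,-0.94]],
    [85,[-0.2,0,0],[0.97,-0.02,-0.94]],
    [85,[-0.2,0,0],[0.97,-0.02,-0.94]],
    [85,[-0.2,0,0],[0.97,-0.02,-0.94]],
  ],
)

```text
clock: 30.42
eef_pos: [570.6, 118.1, 246.1]
tool_rot: [-1.969, -0.908, -1.973]
force: [0.4, -0.0, -0.4]
width: 85.1
gripper_force: 0.0
```

Emit:
send_rows(
  series=[
    [85,[-0.2,0,0],[0.97,-0.02,-0.94]],
    [85,[-0.2,0,0],[0.97,-0.02,-0.94]],
    [85,[-0.2,0,0],[0.97,-0.02,-0.94]],
    [85,[-0.2,0,0],[0.97,-0.02,-0.94]],
    [85,[-0.2,0,0],[0.97,-0.02,-0.94]],
    [85,[0,0,0],[0,0,0]],
    [85,[0,0,0],[0,0,0]],
  ],
)

```text
clock: 31.3
eef_pos: [511.6, 117.0, 246.0]
tool_rot: [-2.233, -0.542, -2.207]
force: [0.4, -0.1, -0.3]
width: 85.2
gripper_force: 0.0
```

```bash
python3 st.py; python3 -c "
from rot import *;from st import c
print('to pick80',units(c,pick(80,90)).round(2));print('80->-45',units(pick(80,90),pick(-45,90)).round(2))"
```

```text
{'clock': 31.3, 'eef_pos': [511.6, 117.0, 246.04], 'qpos': [-0.46, 0.74, -0.68, 1.99, 1.17, 1.62, 0.96], 'force': [0.35, -0.08, -0.26], 'width': 85.22, 'gripper_force': 0.0}
[[-0.51, -0.74, 0.45], [-0.69, 0.04, -0.72], [0.52, -0.68, -0.53]]
{'clock': 31.3, 'eef_pos': [511.6, 117.0, 246.04], 'qpos': [-0.46, 0.74, -0.68, 1.99, 1.17, 1.62, 0.96], 'force': [0.35, -0.08, -0.26], 'width': 85.22, 'gripper_force': 0.0}
[[-0.51, -0.74, 0.45], [-0.69, 0.04, -0.72], [0.52, -0.68, -0.53]]
to pick80 [  4.42 -24.81 -12.77]
80->-45 [25. -0.  0.]
```

Emit:
send_rows(
  series=[
    [85,[-0.04,0,-0.05],[0.18,-0.99,-0.51]],
    [85,[-0.04,0,-0.05],[0.18,-0.99,-0.51]],
    [85,[-0.04,0,-0.05],[0.18,-0.99,-0.51]],
    [85,[-0.04,0,-0.05],[0.18,-0.99,-0.51]],
    [85,[-0.04,0,-0.05],[0.18,-0.99,-0.51]],
    [85,[-0.04,0,-0.05],[0.18,-0.99,-0.51]],
    [85,[-0.04,0,-0.05],[0.18,-0.99,-0.51]],
    [85,[-0.04,0,-0.05],[0.18,-0.99,-0.51]],
  ],
)

```text
clock: 32.3
eef_pos: [492.3, 117.1, 221.4]
tool_rot: [-1.878, 0.072, -2.666]
force: [-0.2, -0.0, -0.5]
width: 85.1
gripper_force: 0.0
```

Emit:
send_rows(
  series=[
    [85,[-0.04,0,-0.05],[0.18,-0.99,-0.51]],
    [85,[-0.04,0,-0.05],[0.18,-0.99,-0.51]],
    [85,[-0.04,0,-0.05],[0.18,-0.99,-0.51]],
    [85,[-0.04,0,-0.05],[0.18,-0.99,-0.51]],
    [85,[-0.04,0,-0.05],[0.18,-0.99,-0.51]],
    [85,[-0.04,0,-0.05],[0.18,-0.99,-0.51]],
    [85,[-0.04,0,-0.05],[0.18,-0.99,-0.51]],
    [85,[-0.04,0,-0.05],[0.18,-0.99,-0.51]],
  ],
)

```text
clock: 33.3
eef_pos: [473.0, 117.1, 197.4]
tool_rot: [-1.78, 0.765, -2.994]
force: [0.2, -0.5, 0.4]
width: 85.1
gripper_force: 0.0
```

Emit:
send_rows(
  series=[
    [85,[-0.04,-0.1,-0.05],[0.18,-0.99,-0.51]],
    [85,[-0.04,-0.1,-0.05],[0.18,-0.99,-0.51]],
    [85,[-0.04,-0.1,-0.05],[0.18,-0.99,-0.51]],
    [85,[-0.04,-0.1,-0.05],[0.18,-0.99,-0.51]],
    [85,[-0.04,-0.1,-0.05],[0.18,-0.99,-0.51]],
    [85,[-0.04,-0.1,-0.05],[0.18,-0.99,-0.51]],
    [85,[-0.04,-0.1,-0.05],[0.18,-0.99,-0.51]],
    [85,[-0.04,-0.1,-0.05],[0.18,-0.99,-0.51]],
  ],
)

```text
clock: 34.3
eef_pos: [453.8, 68.8, 173.5]
tool_rot: [-2.653, 1.388, 2.104]
force: [0.4, -0.6, 0.7]
width: 85.2
gripper_force: 0.0
```

Emit:
send_rows(
  series=[
    [85,[0,-0.1,-0.2],[0.18,-0.99,-0.51]],
    [85,[0,0,0],[0,0,0]],
    [85,[0,0,0],[0,0,0]],
  ],
)

```text
clock: 34.67
eef_pos: [454.0, 63.1, 162.0]
tool_rot: [-3.13, 1.395, 1.591]
force: [0.3, -0.3, -0.1]
width: 85.1
gripper_force: 0.0
```

```bash
python3 st.py; python3 -c "
from rot import *;from st import c
print('resid',units(c,pick(80,90)).round(2))"
```

```text
{'clock': 34.67, 'eef_pos': [453.96, 63.15, 162.0], 'qpos': [-0.77, 1.1, -0.05, 1.71, 0.78, 1.66, -1.37], 'force': [0.34, -0.33, -0.15], 'width': 85.08, 'gripper_force': 0.0}
[[-0.0, 1.0, 0.01], [0.18, 0.01, -0.98], [-0.98, -0.0, -0.18]]
{'clock': 34.67, 'eef_pos': [453.96, 63.15, 162.0], 'qpos': [-0.77, 1.1, -0.05, 1.71, 0.78, 1.66, -1.37], 'force': [0.34, -0.33, -0.15], 'width': 85.08, 'gripper_force': 0.0}
[[-0.0, 1.0, 0.01], [0.18, 0.01, -0.98], [-0.98, -0.0, -0.18]]
resid [-0.02 -0.02 -0.11]
```

Emit:
send_rows(
  series=[
    [85,[0,0,0.1],[1,0,0]],
    [85,[0,0,0.1],[1,0,0]],
    [85,[0,0,0.1],[1,0,0]],
    [85,[0,0,0.1],[1,0,0]],
    [85,[0,0,0],[1,0,0]],
    [85,[0,0,0],[1,0,0]],
    [85,[0,0,0],[1,0,0]],
    [85,[0,0,0],[1,0,0]],
  ],
)

```text
clock: 35.67
eef_pos: [454.0, 63.3, 186.5]
tool_rot: [3.135, 0.693, 1.575]
force: [0.1, -0.8, -0.1]
width: 84.9
gripper_force: 0.0
```

Emit:
send_rows(
  series=[
    [85,[0,0,0],[1,0,0]],
    [85,[0,0,0],[1,0,0]],
    [85,[0,0,0],[1,0,0]],
    [85,[0,0,0],[1,0,0]],
    [85,[0,0,0],[1,0,0]],
    [85,[0,0,0],[1,0,0]],
    [85,[0,0,0],[1,0,0]],
    [85,[0,0,0],[1,0,0]],
  ],
)

```text
clock: 36.67
eef_pos: [453.6, 63.1, 186.5]
tool_rot: [3.134, -0.004, 1.574]
force: [-0.3, -0.2, -0.1]
width: 84.9
gripper_force: 0.0
```

Emit:
send_rows(
  series=[
    [85,[0,0,0],[1,0,0]],
    [85,[0,0,0],[1,0,0]],
    [85,[0,0,0],[1,0,0]],
    [85,[0,0,0],[1,0,0]],
    [85,[0,0,0],[1,0,0]],
    [85,[0,0,0],[1,0,0]],
    [85,[0,0,0],[1,0,0]],
    [85,[0,0,0],[1,0,0]],
  ],
)

```text
clock: 37.67
eef_pos: [453.6, 63.1, 186.4]
tool_rot: [3.133, -0.703, 1.575]
force: [-0.3, -0.0, -0.2]
width: 85.2
gripper_force: 0.0
```

Emit:
send_rows(
  series=[
    [85,[0,0,0],[1,0,0]],
    [85,[0,0,0],[1,0,0]],
    [85,[0,0,0],[1,0,0]],
    [85,[0,0,0],[0,0,-0.7]],
    [85,[0,0,0],[0,0,-0.7]],
    [85,[0,0,0],[0,0,0]],
    [85,[0,0,0],[0,0,0]],
  ],
)

```text
clock: 38.55
eef_pos: [454.6, 62.9, 186.3]
tool_rot: [3.131, -0.962, 1.453]
force: [-0.1, -0.5, 0.1]
width: 84.6
gripper_force: 0.0
```

```bash
python3 - <<'E'
from st import *
from meas import *
print('resid',units(c,pick(-55,83)).round(2))
d=grab('top'); P=cloud(d); hsv=cv2.cvtColor(d['img'],cv2.COLOR_RGB2HSV)
for b in blobs(masks(d)['grey']&(P[...,0]<530)&(P[...,0]>380),150):
    p=P[b&(d['depth']>0)]
    if np.median(p[:,2])<40: print('plate',np.median(p[:,2]),planerect(d,b,22))
for b in blobs((hsv[...,0]>80)&(hsv[...,0]<100)&(hsv[...,1]>120),50): print('turq',planerect(d,b,22))
E
```

```text
{'clock': 38.55, 'eef_pos': [454.62, 62.89, 186.25], 'qpos': [1.12, 0.97, -1.07, 2.11, -0.26, 0.59, 0.36], 'force': [-0.13, -0.51, 0.12], 'width': 84.61, 'gripper_force': 0.0}
[[0.07, 0.99, 0.11], [0.57, -0.13, 0.81], [0.82, 0.01, -0.57]]
resid [-0.02  0.07  0.05]
plate 21.974131144663716 (array([462.5, 288. ]), 111.7, 61.2, -86.1)
plate 22.033400372476763 (array([444.6,  84.5]), 138.5, 69.1, 79.7)
plate -749.2900972153172 (array([ 418.6, -765.2]), 76.1, 58.4, -4.2)
```

Emit:
send_rows(
  series=[
    [85,[-0.14,0.03,-0.8],[0,0,0]],
    [85,[0,0,-0.8],[0,0,0]],
    [85,[0,0,-0.5],[0,0,0]],
    [85,[0,0,-0.2],[0,0,0]],
    [85,[0,0,0],[0,0,0]],
    [85,[0,0,0],[0,0,0]],
  ],
)

```text
clock: 39.35
eef_pos: [446.5, 64.7, 49.2]
tool_rot: [3.13, -0.962, 1.453]
force: [-0.4, 0.5, 1.2]
width: 84.6
gripper_force: 0.0
```

```bash
python3 - <<'E'
from st import *
from meas import *
print('resid',units(c,pick(-55,83)).round(2))
d=grab('wrist'); save(d,'w4.png')
E
```

```text
{'clock': 39.35, 'eef_pos': [446.47, 64.68, 49.23], 'qpos': [1.05, 1.22, -0.91, 2.13, -0.15, 0.4, 0.47], 'force': [-0.41, 0.46, 1.19], 'width': 84.62, 'gripper_force': 0.0}
[[0.07, 0.99, 0.11], [0.57, -0.13, 0.81], [0.82, 0.01, -0.57]]
resid [-0.02  0.08  0.06]
```

View pics/w4.png

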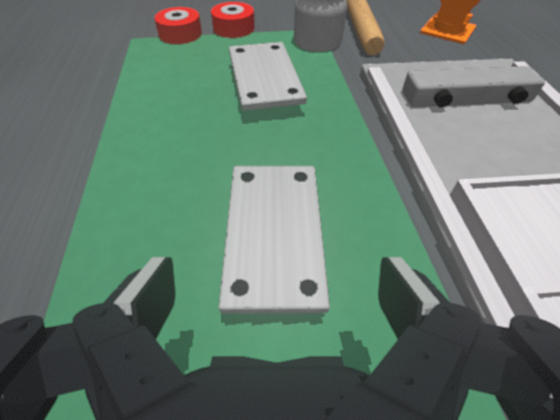

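The picture shows the plate (275,240) centred between the open fingers. Lower and close.

Emit:
send_rows(
  series=[
    [85,[0,0,-0.25],[0,0,0]],
    [85,[0,0,-0.18],[0,0,0]],
    [85,[0,0,0],[0,0,0]],
    [40,[0,0,0],[0,0,0]],
    [40,[0,0,0],[0,0,0]],
    [40,[0,0,0],[0,0,0]],
    [40,[0,0,0],[0,0,0]],
  ],
)

```text
clock: 40.28
eef_pos: [446.0, 64.6, 22.4]
tool_rot: [3.133, -0.962, 1.45]
force: [-0.3, -1.0, 0.8]
width: 40.1
gripper_force: 0.0
```

Emit:
send_rows(
  series=[
    [40,[0,0,0.2],[0,0,0]],
    [40,[0,0,0.4],[0,0,0]],
    [40,[0,0,0.6],[0,0,0]],
    [40,[0,0,0.6],[0,0,0]],
    [40,[0,0,0],[0,0,0]],
    [40,[0,0,0],[0,0,0]],
  ],
)

```text
clock: 41.02
eef_pos: [445.8, 64.4, 130.2]
tool_rot: [3.133, -0.962, 1.45]
force: [-0.0, 0.6, -0.9]
width: 39.7
gripper_force: 0.0
```

```bash
python3 - <<'E'
from st import *
from meas import *
d=grab('wrist'); save(d,'w5.png',s=0.7)
E
```

```text
{'clock': 41.02, 'eef_pos': [445.8, 64.38, 130.22], 'qpos': [1.09, 1.07, -1.01, 2.14, -0.22, 0.49, 0.41], 'force': [-0.02, 0.58, -0.94], 'width': 39.72, 'gripper_force': 0.0}
[[0.07, 0.99, 0.11], [0.57, -0.13, 0.81], [0.82, 0.01, -0.57]]
```

View pics/w5.png

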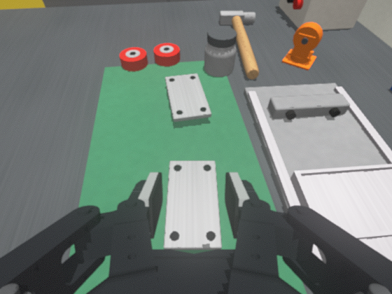

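```bash
python3 - <<'E'
from meas import *
d=load('wrist'); P=cloud(d)
m=masks(d)['grey']&(d['depth']>0)&(P[...,2]>8)&(P[...,2]<60)&(P[...,0]<530)&(P[...,0]>380)
for b in blobs(m,300):
    p=P[b]; print('plate',b.sum(),p.mean(0).round(1),p.min(0).round(),p.max(0).round(),planerect(d,b,22))
save(d,'w5b.png',(120,200,440,420),2)
E
```

```text
plate 3106 [462.7 282.8  20.9] [430. 233.  14.] [496. 346.  23.] (array([462.6, 285. ]), 114.8, 59.8, -86.1)
plate 8951 [447.9  90.3  21. ] [413.  40.  17.] [485. 155.  23.] (array([448.7,  96.2]), 109.1, 59.3, 83.1)
```

View pics/w5b.png

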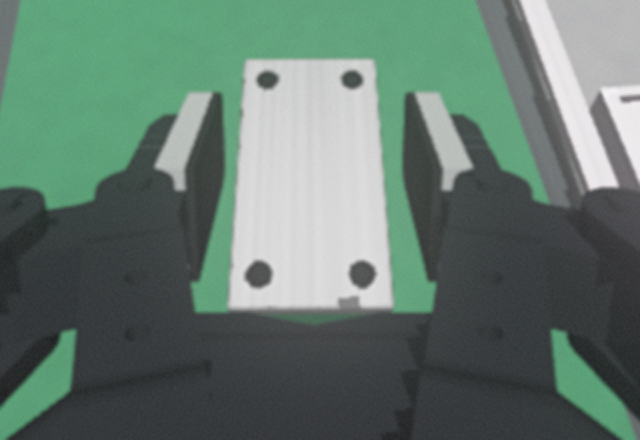

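```bash
python3 - <<'E'
from st import *
from meas import *
d=load('wrist'); P=cloud(d); T=(P-np.array(s['eef_pos']))@c.as_matrix()  # tool frame
def pr(u,v,n): 
    u=int(120+u/2); v=int(200+v/2); print(n,d['depth'][v,u].round(),T[v,u].round(1))
for n,(u,v) in dict(Ltop=(200,105),Lpadtip=(222,110),Linner=(210,180),Lbot=(197,270),Rtip=(407,110),Rtop=(425,105),Rinner=(420,180),Rbot=(435,270),Lside=(170,170),Rside=(455,175),palm=(310,380)).items(): pr(u,v,n)
E
```

```text
{'clock': 41.08, 'eef_pos': [445.62, 64.51, 129.91], 'qpos': [1.09, 1.07, -1.01, 2.14, -0.22, 0.49, 0.41], 'force': [-0.03, -0.28, -0.3], 'width': 39.8, 'gripper_force': 0.0}
[[0.07, 0.99, 0.11], [0.57, -0.13, 0.81], [0.82, 0.0, -0.57]]
Ltop 140.0 [ 10.7 -23.4 -34.1]
Lpadtip 152.0 [  4.8 -20.4 -23.8]
Linner 134.0 [ -1.1 -20.4 -43.9]
Lbot 120.0 [ -8.8 -20.6 -61.2]
Rtip 146.0 [  7.2  19.5 -29. ]
Rtop 140.0 [ 10.8  22.3 -34.4]
Rinner 129.0 [  1.6  19.8 -48.7]
Rbot 120.0 [ -9.   20.8 -60.8]
Lside 114.0 [ 10.5 -24.1 -61.4]
Rside 115.0 [  9.7  23.2 -61.1]
palm 71.0 [  10.7   -0.7 -105.9]
```

```bash
python3 - <<'E'
from st import *
from meas import *
d=load('wrist'); P=cloud(d); T=(P-np.array(s['eef_pos']))@c.as_matrix()
m=(d['depth']>0)&(abs(T[...,0])<13)&(abs(T[...,1])<36)&(abs(T[...,1])>15)&(T[...,2]>-60)&(T[...,2]<30)
z=T[m][:,2]; print(np.percentile(z,[50,90,95,98,99.5]).round(1)); h,e=np.histogram(z,bins=np.arange(-60,31,3)); print(dict(zip(e.tolist(),h.tolist())))
q=T[m&(T[...,2]>-30)]; print(q.min(0),q.max(0))
E
```

```text
{'clock': 41.08, 'eef_pos': [445.62, 64.51, 129.91], 'qpos': [1.09, 1.07, -1.01, 2.14, -0.22, 0.49, 0.41], 'force': [-0.03, -0.28, -0.3], 'width': 39.8, 'gripper_force': 0.0}
[[0.07, 0.99, 0.11], [0.57, -0.13, 0.81], [0.82, 0.0, -0.57]]
[-45.3 -31.  -28.5 -26.3 -24.2]
{-60: 365, -57: 325, -54: 377, -51: 396, -48: 344, -45: 359, -42: 293, -39: 307, -36: 267, -33: 241, -30: 182, -27: 78, -24: 12, -21: 0, -18: 0, -15: 0, -12: 0, -9: 0, -6: 0, -3: 0, 0: 0, 3: 0, 6: 0, 9: 0, 12: 0, 15: 0, 18: 0, 21: 0, 24: 0, 27: 0}
[-10.98014566 -29.68374766 -29.97985663] [ 11.2312498   30.85088986 -22.99374453]
```

The depth image shows the pad tips about 25 mm behind the reported TCP, not 17 mm ahead. The fingers therefore closed above the slab, and I must go lower and farther along. Approach in steps, watching the force.

Emit:
send_rows(
  series=[
    [80,[0.07,0.3,0],[0,0,0]],
    [80,[0,0.33,0],[0,0,0]],
    [80,[0,0,-0.5],[0,0,0]],
    [80,[0,0,-0.7],[0,0,0]],
    [80,[0,0,-0.6],[0,0,0]],
    [80,[0,0,-0.1],[0,0,0]],
    [80,[0,0,0],[0,0,0]],
    [80,[0,0,0],[0,0,0]],
  ],
)

```text
clock: 42.08
eef_pos: [450.4, 102.5, 17.5]
tool_rot: [3.131, -0.963, 1.452]
force: [0.1, -0.5, -0.5]
width: 79.7
gripper_force: 0.0
```

```bash
python3 - <<'E'
from st import *
from meas import *
d=grab('wrist'); P=cloud(d); T=(P-np.array(s['eef_pos']))@c.as_matrix()
ok=d['depth']>0
m=ok&(abs(T[...,0])<13)&(abs(T[...,1])<62)&(abs(T[...,1])>36)&(T[...,2]>-70)&(P[...,2]>10)
q=T[m]; k=q[:,2]>np.percentile(q[:,2],97); print('tips tool',q[k].mean(0).round(1),'world z',P[m][k][:,2].mean().round(1),P[m][k].min(0).round())
g=masks(d)['grey']&ok&(P[...,2]>8)&(P[...,2]<34)&(P[...,0]<530)&(P[...,0]>380)
for b in blobs(g,300): print('plate',P[b].mean(0).round(1),planerect(d,b,22))
save(d,'w6.png')
E
```

```text
{'clock': 42.08, 'eef_pos': [450.43, 102.52, 17.49], 'qpos': [0.98, 1.29, -0.9, 2.15, -0.15, 0.27, 0.48], 'force': [0.13, -0.46, -0.5], 'width': 79.75, 'gripper_force': 0.0}
[[0.07, 0.99, 0.11], [0.57, -0.13, 0.81], [0.82, 0.01, -0.57]]
tips tool [ -0.5  -1.1 -34.2] world z 36.6 [406.  62.  28.]
plate [462.3 281.7  21. ] (array([462.2, 286. ]), 110.7, 59.6, -86.1)
plate [447.7  89.6  21.1] (array([448.7,  96.8]), 107.7, 59.0, 83.1)
```

View pics/w6.png

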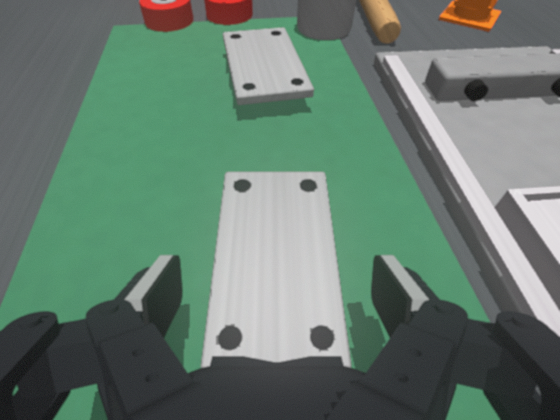

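No contact so far, and the tips are 28–36 mm above the bench, as the camera says. J6 nears its limit, so ease the tilt to 45° and go lower.

Emit:
send_rows(
  series=[
    [80,[-0.02,-0.06,0],[-0.99,0.12,0]],
    [80,[0,0,0],[-0.99,0.12,0]],
    [80,[0,0,-0.2],[0,0,0]],
    [80,[0,0,-0.15],[0,0,0]],
    [80,[0,0,-0.1],[0,0,0]],
    [80,[0,0,0],[0,0,0]],
    [80,[0,0,0],[0,0,0]],
  ],
)

```text
clock: 43.0
eef_pos: [446.5, 100.3, -10.1]
tool_rot: [-3.14, -0.83, 1.449]
force: [-0.1, -0.9, -0.2]
width: 79.9
gripper_force: 0.0
```

```bash
cat > tip.py <<'E'
from st import *
from meas import *
def tips(w):
    d=grab('wrist'); P=cloud(d); T=(P-np.array(s['eef_pos']))@c.as_matrix()
    m=(d['depth']>0)&(abs(T[...,0])<13)&(abs(T[...,1])<w/2+20)&(abs(T[...,1])>w/2-4)&(T[...,2]>-70)&(T[...,2]<-20)
    q=T[m]; k=q[:,2]>np.percentile(q[:,2],97); print('tips tool',q[k].mean(0).round(1),'world min',P[m][k].min(0).round(),'max',P[m][k].max(0).round())
    return d,P
E
python3 -c "
from tip import *
tips(80); print(units(c,pick(-45,83)).round(2))"
```

```text
{'clock': 43.0, 'eef_pos': [446.46, 100.28, -10.06], 'qpos': [0.8, 1.16, -0.7, 2.18, -0.77, 0.24, 1.05], 'force': [-0.15, -0.87, -0.16], 'width': 79.95, 'gripper_force': 0.0}
[[0.08, 0.99, 0.09], [0.67, -0.12, 0.73], [0.74, -0.0, -0.67]]
tips tool [ -5.5 -10.5 -21.1] world min [400.  74.  -1.] max [487.  89.   2.]
[-0.51  0.05 -0.01]
```

Emit:
send_rows(
  series=[
    [45,[0,0,0],[0,0,0]],
    [45,[0,0,0],[0,0,0]],
    [45,[0,0,0],[0,0,0]],
    [45,[0,0,0],[0,0,0]],
    [45,[0,0,0],[0,0,0]],
  ],
)

```text
clock: 43.68
eef_pos: [446.7, 100.2, -10.2]
tool_rot: [-3.14, -0.831, 1.448]
force: [-0.2, -3.1, 5.7]
width: 58.9
gripper_force: 63.2
```

Gripped: 58.9 mm, 63 N. Lift.

Emit:
send_rows(
  series=[
    [45,[0,0,0.2],[0,0,0]],
    [45,[0,0,0.4],[0,0,0]],
    [45,[0,0,0.6],[0,0,0]],
    [45,[0,0,0.7],[0,0,0]],
    [45,[0,0,0.6],[0,0,0]],
    [45,[0,0,0],[0,0,0]],
    [45,[0,0,0],[0,0,0]],
  ],
)

```text
clock: 44.55
eef_pos: [445.8, 99.9, 138.6]
tool_rot: [-3.138, -0.829, 1.447]
force: [-0.3, -0.2, -2.1]
width: 58.9
gripper_force: 64.4
```

```bash
python3 - <<'E'
from st import *
from meas import *
print(units(c,pick(85,90)).round(2))
d=grab('wrist'); P=cloud(d); T=(P-np.array(s['eef_pos']))@c.as_matrix()
g=masks(d)['grey']&(d['depth']>0)&(P[...,2]>60)&(P[...,2]<220)&(abs(T[...,1])<32)&(d['depth']<230)
for b in blobs(g,200): p=P[b]; q=T[b]; print(b.sum(),p.mean(0).round(),'z',p[:,2].min().round(),p[:,2].max().round(),'y',p[:,1].min().round(),p[:,1].max().round(),'tool',q.min(0).round(),q.max(0).round())
E
```

```text
{'clock': 44.55, 'eef_pos': [445.79, 99.88, 138.6], 'qpos': [0.78, 0.79, -0.67, 2.2, -0.78, 0.53, 0.86], 'force': [-0.3, -0.23, -2.12], 'width': 58.85, 'gripper_force': 64.44}
[[0.08, 0.99, 0.09], [0.67, -0.12, 0.73], [0.74, -0.0, -0.68]]
[-26.46   1.59   0.74]
30551 [445.  89. 170.] z 167.0 218.0 y 41.0 157.0 tool [-17. -31. -99.] [59. 32. 21.]
```

Emit:
send_rows(
  series=[
    [45,[0,-0.04,0.02],[-0.98,0.06,0.03]],
    [45,[0,-0.04,0.02],[-0.98,0.06,0.03]],
    [45,[0,-0.04,0.02],[-0.98,0.06,0.03]],
    [45,[0,-0.04,0.02],[-0.98,0.06,0.03]],
    [45,[0,-0.04,0.02],[-0.98,0.06,0.03]],
    [45,[0,-0.04,0.02],[-0.98,0.06,0.03]],
    [45,[0,-0.04,0.02],[-0.98,0.06,0.03]],
    [45,[0,-0.04,0.02],[-0.98,0.06,0.03]],
  ],
)

```text
clock: 45.6
eef_pos: [444.6, 81.0, 147.4]
tool_rot: [3.116, -0.142, 1.485]
force: [-0.8, 0.0, -1.6]
width: 59.0
gripper_force: 64.4
```

Emit:
send_rows(
  series=[
    [45,[0,-0.05,0],[-0.98,0.06,0.03]],
    [45,[0,-0.05,0],[-0.98,0.06,0.03]],
    [45,[0,-0.05,0],[-0.98,0.06,0.03]],
    [45,[0,-0.05,0],[-0.98,0.06,0.03]],
    [45,[0,-0.05,0],[-0.98,0.06,0.03]],
    [45,[0,-0.05,0],[-0.98,0.06,0.03]],
    [45,[0,-0.05,0],[-0.98,0.06,0.03]],
    [45,[0,-0.05,0],[-0.98,0.06,0.03]],
  ],
)

```text
clock: 46.6
eef_pos: [445.1, 57.1, 147.5]
tool_rot: [3.105, 0.545, 1.508]
force: [0.3, -0.0, -3.9]
width: 58.9
gripper_force: 64.4
```

Emit:
send_rows(
  series=[
    [45,[0,-0.05,0],[-0.98,0.06,0.03]],
    [45,[0,-0.05,0],[-0.98,0.06,0.03]],
    [45,[0,-0.05,0],[-0.98,0.06,0.03]],
    [45,[0,-0.05,0],[-0.98,0.06,0.03]],
    [45,[0,-0.05,0],[-0.98,0.06,0.03]],
    [45,[0,-0.05,0],[-0.98,0.06,0.03]],
    [45,[0,-0.05,0],[-0.98,0.06,0.03]],
    [45,[0,-0.05,0],[-0.98,0.06,0.03]],
  ],
)

```text
clock: 47.6
eef_pos: [445.5, 33.4, 146.7]
tool_rot: [3.122, 1.228, 1.546]
force: [0.0, 0.6, -2.7]
width: 58.6
gripper_force: 64.5
```

Emit:
send_rows(
  series=[
    [45,[0,-0.05,0],[-0.98,0.06,0.03]],
    [45,[0,0,0],[-0.98,0.06,0.03]],
    [45,[0,0,0],[-0.98,0.06,0.03]],
    [45,[0,0,0],[0,0,0]],
    [45,[0,0,0],[0,0,0]],
    [45,[0,0,0],[0,0,0]],
  ],
)

```text
clock: 48.35
eef_pos: [446.2, 29.9, 149.2]
tool_rot: [-3.089, 1.48, 1.623]
force: [-0.4, 0.2, -2.7]
width: 59.1
gripper_force: 64.6
```

```bash
python3 - <<'E'
from st import *
from meas import *
print(units(c,pick(85,90)).round(2))
d=grab('wrist'); P=cloud(d); T=(P-np.array(s['eef_pos']))@c.as_matrix()
g=masks(d)['grey']&(d['depth']>0)&(P[...,2]>15)&(P[...,2]<260)&(abs(T[...,1])<32)&(d['depth']<230)
for b in blobs(g,200): p=P[b]; q=T[b]; print(b.sum(),p.mean(0).round(),'z',p[:,2].min().round(),p[:,2].max().round(),'y',p[:,1].min().round(),p[:,1].max().round(),'tool',q.min(0).round(),q.max(0).round())
d=grab('side'); save(d,'s2.png',(200,150,420,330),2.5)
E
```

```text
{'clock': 48.35, 'eef_pos': [446.21, 29.89, 149.25], 'qpos': [-1.17, 1.32, 0.66, 1.76, 0.42, 1.27, -0.94], 'force': [-0.39, 0.24, -2.65], 'width': 59.14, 'gripper_force': 64.57}
[[-0.0, 1.0, -0.0], [0.09, -0.0, -1.0], [-1.0, -0.0, -0.09]]
[-0.03 -0.05  0.  ]
30681 [446.  63. 136.] z 87.0 173.0 y 16.0 135.0 tool [ -19.  -32. -104.] [61. 32. 19.]
```

View pics/s2.png

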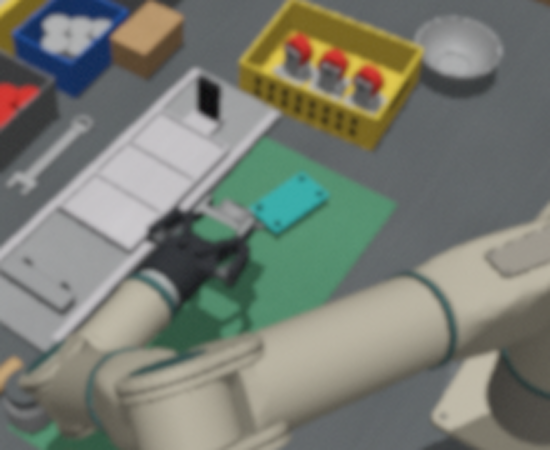

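Side crop: the plate (230,215) is held tilted past vertical, with the arm behind it on the +y side. Check arm clearance to the tin and plate 0 before lowering.

```bash
python3 - <<'E'
from st import *
from meas import *
d0=load('top')  # old
d=grab('top'); P=cloud(d); ok=d['depth']>0
e=np.array(s['eef_pos'])
m=ok&(P[...,2]>60)&(P[...,0]>380)&(P[...,0]<530)&(P[...,1]>40)&(P[...,1]<600)
for y in range(40,560,30):
    q=P[m&(P[...,1]>=y)&(P[...,1]<y+30)]
    if len(q)>5: print(y,'x',np.percentile(q[:,0],[2,98]).round(),'ztop',np.percentile(q[:,2],[10,95]).round())
sd=grab('side'); Q=cloud(sd); m=(sd['depth']>0)&(Q[...,2]>55)&(Q[...,2]<400)&(Q[...,0]>340)&(Q[...,0]<540)&(Q[...,1]>100)&(Q[...,1]<560)
for y in range(100,520,30):
    q=Q[m&(Q[...,1]>=y)&(Q[...,1]<y+30)]
    if len(q)>5: print('side',y,'x',np.percentile(q[:,0],[2,98]).round(),'z',np.percentile(q[:,2],[2,98]).round())
E
```

```text
{'clock': 48.45, 'eef_pos': [446.24, 30.01, 149.28], 'qpos': [-1.17, 1.32, 0.66, 1.76, 0.42, 1.27, -0.94], 'force': [-0.61, -0.9, -3.01], 'width': 58.84, 'gripper_force': 64.57}
[[-0.0, 1.0, -0.0], [0.09, -0.0, -1.0], [-1.0, -0.0, -0.09]]
40 x [407. 482.] ztop [141. 163.]
70 x [401. 487.] ztop [161. 174.]
100 x [384. 506.] ztop [162. 177.]
130 x [382. 510.] ztop [166. 181.]
160 x [409. 479.] ztop [171. 202.]
190 x [407. 480.] ztop [182. 205.]
220 x [410. 477.] ztop [183. 207.]
250 x [411. 478.] ztop [189. 210.]
280 x [411. 478.] ztop [192. 212.]
310 x [409. 478.] ztop [193. 214.]
340 x [392. 524.] ztop [186. 238.]
370 x [381. 523.] ztop [188. 297.]
400 x [382. 503.] ztop [202. 332.]
430 x [381. 486.] ztop [222. 341.]
side 100 x [385. 509.] z [143. 175.]
side 130 x [380. 511.] z [148. 180.]
side 160 x [382. 511.] z [151. 201.]
side 190 x [409. 473.] z [159. 205.]
side 220 x [410. 477.] z [157. 207.]
side 250 x [411. 475.] z [163. 209.]
side 280 x [411. 477.] z [172. 212.]
side 310 x [413. 477.] z [186. 214.]
side 340 x [424. 478.] z [202. 227.]
side 370 x [425. 526.] z [ 68. 272.]
side 400 x [382. 539.] z [ 62. 341.]
side 430 x [359. 483.] z [163. 375.]
side 460 x [341. 410.] z [246. 397.]
```

Emit:
send_rows(
  series=[
    [45,[-0.35,-0.22,0],[0,0,0]],
    [45,[-0.35,-0.2,0],[0,0,0]],
    [45,[0,0,-0.4],[0,0,0]],
    [45,[0,0,-0.4],[0,0,0]],
    [45,[0,0,-0.2],[0,0,0]],
    [45,[0,0,0],[0,0,0]],
    [45,[0,0,0],[0,0,0]],
  ],
)

```text
clock: 49.42
eef_pos: [404.4, 4.8, 89.7]
tool_rot: [-3.089, 1.482, 1.623]
force: [-0.2, 0.8, -1.5]
width: 58.6
gripper_force: 64.6
```

```bash
python3 - <<'E'
from st import *
from meas import *
d=grab('wrist'); P=cloud(d); T=(P-np.array(s['eef_pos']))@c.as_matrix()
g=masks(d)['grey']&(d['depth']>0)&(P[...,2]>-15)&(P[...,2]<260)&(abs(T[...,1])<29)&(d['depth']<210)
g=cv2.erode(g.astype(np.uint8),np.ones((5,5)))>0
for b in blobs(g,2000):
    p=P[b]; lo=p[p[:,2]<np.percentile(p[:,2],1)]; hi=p[p[:,2]>np.percentile(p[:,2],99)]; print(lo.mean(0).round(1),hi.mean(0).round(1))
    u=np.linalg.svd(p[::7]-p.mean(0),full_matrices=False)[2][2]; print('normal',u.round(2))
save(d,'w7.png',s=.7)
E
```

```text
{'clock': 49.42, 'eef_pos': [404.37, 4.76, 89.75], 'qpos': [-1.19, 1.41, 0.61, 1.84, 0.38, 1.16, -1.03], 'force': [-0.24, 0.81, -1.55], 'width': 58.56, 'gripper_force': 64.65}
[[-0.0, 1.0, -0.0], [0.09, 0.0, -1.0], [-1.0, -0.0, -0.09]]
[401.   -4.9  29.7] [407.7  65.6 109.1]
normal [-0.    0.74 -0.67]
```

View pics/w7.png

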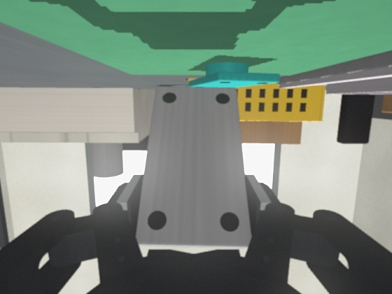

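Emit:
send_rows(
  series=[
    [45,[0,0,-0.25],[0,0,0]],
    [45,[0,0,-0.15],[0,0,0]],
    [45,[0,0,-0.05],[0,0,0]],
    [45,[0,0,0],[0,0,0]],
    [45,[0,0,0],[0,0,0]],
  ],
)

```text
clock: 50.1
eef_pos: [404.2, 4.7, 61.9]
tool_rot: [-3.081, 1.482, 1.631]
force: [-0.6, -0.1, -2.6]
width: 58.8
gripper_force: 64.7
```

Emit:
send_rows(
  series=[
    [45,[0,0,-0.05],[0,0,0]],
    [45,[0,0,-0.05],[0,0,0]],
    [45,[0,0,0],[0,0,0]],
  ],
)

```text
clock: 50.48
eef_pos: [404.3, 4.2, 60.5]
tool_rot: [-3.085, 1.491, 1.627]
force: [0.4, 5.4, 10.2]
width: 59.1
gripper_force: 65.3
```

Emit:
send_rows(
  series=[
    [45,[0,0,-0.06],[0,0,0]],
    [45,[0,0,-0.06],[0,0,0]],
    [45,[0,0,0],[0,0,0]],
  ],
)

```text
clock: 50.85
eef_pos: [404.8, 3.8, 56.5]
tool_rot: [-3.107, 1.497, 1.605]
force: [0.4, 8.0, 16.8]
width: 58.8
gripper_force: 64.3
```

Emit:
send_rows(
  series=[
    [85,[0,0,0],[0,0,0]],
    [85,[0,0,0],[0,0,0]],
    [85,[0,0,0],[0,0,0]],
    [85,[0,0,0],[0,0,0]],
    [85,[0,0,0],[0,0,0]],
  ],
)

```text
clock: 51.48
eef_pos: [404.2, 4.8, 48.5]
tool_rot: [-3.077, 1.482, 1.635]
force: [-0.1, 0.6, 0.5]
width: 84.7
gripper_force: 0.0
```

```bash
python3 - <<'E'
from st import *
from meas import *
d=grab('wrist'); save(d,'w8.png',s=.8)
E
```

```text
{'clock': 51.48, 'eef_pos': [404.16, 4.79, 48.49], 'qpos': [-1.18, 1.48, 0.59, 1.79, 0.35, 1.15, -1.06], 'force': [-0.06, 0.56, 0.49], 'width': 84.75, 'gripper_force': 0.0}
[[-0.01, 1.0, -0.0], [0.09, 0.0, -1.0], [-1.0, -0.01, -0.09]]
```

View pics/w8.png

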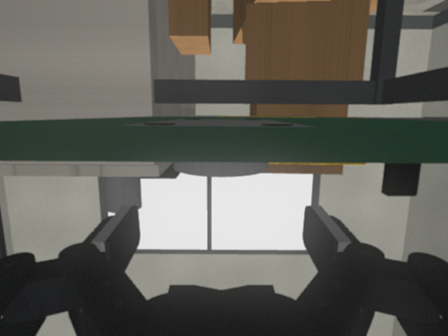

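Last picture: the plate lies flat on the mat, with the race on the free side. I've now used all 14 picture views, so the rest is measured numerically. Rise and untilt.

Emit:
send_rows(
  series=[
    [85,[0,0,0.5],[0,0,0]],
    [85,[0,0,0.6],[0,0,0]],
    [85,[0,0,0.5],[1,0,0]],
    [85,[0,0,0.5],[1,0,0]],
    [85,[0,0,0.5],[1,0,0]],
    [85,[0,0,0.5],[1,0,0]],
    [85,[0,0,0.5],[1,0,0]],
    [85,[0,0,0.5],[1,0,0]],
  ],
)

```text
clock: 52.52
eef_pos: [403.9, 4.6, 295.6]
tool_rot: [-3.133, 0.955, 1.581]
force: [0.4, -0.0, 0.8]
width: 85.0
gripper_force: 0.0
```

Emit:
send_rows(
  series=[
    [85,[0,0,0],[1,0,0]],
    [85,[0,0,0],[1,0,0]],
    [85,[0,0,0],[1,0,0]],
    [85,[0,0,0],[1,0,0]],
    [85,[0,0,0],[1,0,0]],
    [85,[0,0,0],[1,0,0]],
    [85,[0,0,0],[1,0,0]],
    [85,[0,0,0],[1,0,0]],
  ],
)

```text
clock: 53.52
eef_pos: [403.5, 4.5, 294.7]
tool_rot: [-3.14, 0.257, 1.576]
force: [-0.2, -0.8, 0.1]
width: 85.0
gripper_force: 0.0
```

Emit:
send_rows(
  series=[
    [85,[0,0,0],[1,0,0]],
    [85,[0,0,0],[1,0,0]],
    [85,[0,0,0],[0.9,0,0]],
    [85,[0,0,0],[0,0,0]],
    [85,[0,0,0],[0,0,0]],
  ],
)

```text
clock: 54.15
eef_pos: [403.8, 5.1, 294.4]
tool_rot: [-3.141, 0.008, 1.577]
force: [0.4, 0.3, -0.5]
width: 85.1
gripper_force: 0.0
```

```bash
python3 - <<'E'
from st import *
from meas import *
print(units(c,pick(0,90)).round(2))
for n in('wrist','top'):
    d=grab(n); P=cloud(d); ok=d['depth']>0
    T=(P-np.array(s['eef_pos']))@c.as_matrix()
    print(n)
    if n=='wrist':
        m=ok&(abs(T[...,0])<13)&(abs(T[...,1])<62)&(abs(T[...,1])>38)&(T[...,2]>-70)&(T[...,2]<0); q=T[m]; print('tips',np.percentile(q[:,2],[50,97,99.5]).round(1))
    reg=ok&(P[...,0]>340)&(P[...,0]<530)&(P[...,1]>-40)&(P[...,1]<380)&(P[...,2]<45)
    for nm,lo,hi,z in(('slab',4,13,8),('high',15,40,22)):
        for b in blobs(cv2.morphologyEx((reg&masks(d)['grey']&(P[...,2]>lo)&(P[...,2]<hi)).astype(np.uint8),cv2.MORPH_OPEN,np.ones((3,3)))>0,80):
            p=P[b]; print(nm,b.sum(),np.median(p,0).round(1),planerect(d,b,z))
E
```

```text
{'clock': 54.15, 'eef_pos': [403.78, 5.14, 294.39], 'qpos': [-0.61, 0.19, 0.63, 2.03, -0.13, 0.96, 0.09], 'force': [0.43, 0.33, -0.5], 'width': 85.05, 'gripper_force': 0.0}
[[-0.01, 1.0, -0.0], [1.0, 0.01, -0.01], [-0.01, -0.0, -1.0]]
[ 0.09 -0.01 -0.07]
wrist
tips [-55.  -37.4 -35.1]
slab 2787 [403.8  57.7   7.2] (array([403.9,  42.9]), 108.9, 59.5, -88.7)
high 993 [405.4  43.9  21.2] (array([404.1,  42.4]), 44.9, 44.0, 0.4)
top
high 783 [461.6 287.   22.3] (array([461.6, 287.1]), 110.0, 59.3, -86.1)
```

Plate 1 lies flat, race up, at (404, 42.5). Pick it by the race.

Emit:
send_rows(
  series=[
    [62,[0,0.62,-0.8],[0,0,0]],
    [62,[0,0,-0.9],[0,0,0]],
    [62,[0,0,-0.9],[0,0,0]],
    [62,[0,0,-0.9],[0,0,0]],
    [62,[0,0,-0.7],[0,0,0]],
    [62,[0,0,0],[0,0,0]],
    [62,[0,0,0],[0,0,0]],
  ],
)

```text
clock: 55.12
eef_pos: [405.6, 42.0, 43.5]
tool_rot: [3.139, 0.008, 1.577]
force: [-0.1, -0.5, 0.9]
width: 62.1
gripper_force: 0.0
```

```bash
python3 - <<'E'
from st import *
from meas import *
d=grab('wrist'); P=cloud(d); T=(P-np.array(s['eef_pos']))@c.as_matrix(); ok=d['depth']>0
m=ok&(abs(T[...,0])<13)&(abs(T[...,1])<50)&(abs(T[...,1])>28)&(P[...,2]>45)&(T[...,2]>-70); q=T[m]; print('tips',np.percentile(q[:,2],[50,97,99.5]).round(1),q[:,1].min(),q[:,1].max())
reg=ok&(P[...,0]>340)&(P[...,0]<450)&(P[...,1]>-40)&(P[...,1]<120)
b=reg&masks(d)['grey']&(P[...,2]>15)&(P[...,2]<30); print(planerect(d,b,22))
E
```

```text
{'clock': 55.12, 'eef_pos': [405.6, 42.03, 43.47], 'qpos': [-0.34, 0.64, 0.23, 2.31, -0.58, 0.24, 0.42], 'force': [-0.09, -0.48, 0.93], 'width': 62.05, 'gripper_force': 0.0}
[[-0.01, 1.0, 0.0], [1.0, 0.01, -0.01], [-0.01, 0.0, -1.0]]
tips [-51.9 -30.9 -28. ] -49.80925462793252 49.356909010077686
(array([403.8,  43.8]), 46.7, 45.1, 88.5)
```

Emit:
send_rows(
  series=[
    [62,[-0.02,0.02,-0.4],[0,0,0]],
    [62,[0,0,-0.35],[0,0,0]],
    [62,[0,0,0],[0,0,0]],
    [62,[0,0,0],[0,0,0]],
  ],
)

```text
clock: 55.68
eef_pos: [403.7, 45.0, 8.9]
tool_rot: [-3.137, 0.002, 1.571]
force: [0.2, -0.5, -0.3]
width: 62.1
gripper_force: 0.0
```

```bash
python3 st.py
```

```text
{'clock': 55.68, 'eef_pos': [403.73, 44.96, 8.94], 'qpos': [-0.39, 0.74, 0.31, 2.33, -1.1, 0.23, 0.93], 'force': [0.23, -0.51, -0.26], 'width': 62.12, 'gripper_force': 0.0}
[[-0.0, 1.0, -0.0], [1.0, 0.0, -0.0], [-0.0, -0.0, -1.0]]
```

Joint limits stop the vertical reach here, so I'll turn the tool to yaw 0 and lean it back 15° for this pick.

Emit:
send_rows(
  series=[
    [62,[0,0,0.5],[0,0,0]],
    [62,[0,0,0.6],[0,0,0]],
    [62,[0,0,0.4],[0,0,-1]],
    [62,[0,0,0],[0,0,-1]],
    [62,[0,0,0],[0,0,-1]],
    [62,[0,0,0],[0,0,-1]],
    [62,[0,0,0],[0,0,-1]],
    [62,[0,0,0],[0,0,-1]],
  ],
)

```text
clock: 56.68
eef_pos: [403.0, 45.0, 98.7]
tool_rot: [-3.135, -0.0, 1.045]
force: [-0.1, -0.1, 0.2]
width: 62.1
gripper_force: 0.0
```

Emit:
send_rows(
  series=[
    [62,[0,0,0],[0,0,-1]],
    [62,[0,0,0],[0,0,-1]],
    [62,[0,0,0],[0,0,-1]],
    [62,[0,0,0],[0,0,-1]],
    [62,[0,0,0],[0,0,-1]],
    [62,[0,0,0],[0,0,-1]],
    [62,[0,0,0],[0,0,-1]],
    [62,[0,0,0],[0,0,-1]],
  ],
)

```text
clock: 57.68
eef_pos: [403.0, 45.0, 98.6]
tool_rot: [-3.132, 0.0, 0.347]
force: [-0.3, 0.5, -0.3]
width: 62.1
gripper_force: 0.0
```

Emit:
send_rows(
  series=[
    [62,[0,0,0],[0,0,-1]],
    [62,[0,0,0],[0,0,-1]],
    [62,[0,0,0],[0,0,-1]],
    [62,[0,0,0],[0,0,-1]],
    [62,[0,0,0],[0,1,0]],
    [62,[0,0,0],[0,1,0]],
    [62,[0,0,0],[0,1,0]],
    [62,[0,0,0],[0,0,0]],
  ],
)

```text
clock: 58.68
eef_pos: [404.2, 44.4, 97.9]
tool_rot: [-3.132, 0.262, 0.004]
force: [-0.2, -0.4, -0.6]
width: 61.8
gripper_force: 0.0
```

```bash
python3 - <<'E'
from st import *
from meas import *
tgt=R.from_euler('y',15,degrees=True)*Rm([1,0,0],[0,0,-1]); print(units(c,tgt).round(2))
d=grab('wrist'); P=cloud(d); ok=d['depth']>0
reg=ok&(P[...,0]>340)&(P[...,0]<450)&(P[...,1]>-40)&(P[...,1]<120)
b=reg&masks(d)['grey']&(P[...,2]>15)&(P[...,2]<30); print(planerect(d,b,22),P[b][:,2].mean())
G=np.array([404,43,14]); z=tgt.as_matrix()[:,2]; t=G+32*z; print('TCP target',t.round(1),'delta units',((t-s['eef_pos'])/60).round(2))
E
```

```text
{'clock': 58.68, 'eef_pos': [404.21, 44.42, 97.87], 'qpos': [-0.75, 0.88, 1.04, 2.05, -0.82, 1.06, -0.78], 'force': [-0.21, -0.38, -0.56], 'width': 61.82, 'gripper_force': 0.0}
[[0.97, 0.0, -0.26], [0.0, -1.0, 0.01], [-0.26, -0.01, -0.97]]
[-0.1  -0.   -0.02]
(array([404.9,  42.2]), 47.6, 45.3, -5.7) 20.874116084585268
TCP target [395.7  43.  -16.9] delta units [-0.14 -0.02 -1.91]
```

Emit:
send_rows(
  series=[
    [62,[-0.14,-0.02,-0.6],[0,0,0]],
    [62,[0,0,-0.6],[0,0,0]],
    [62,[0,0,-0.35],[0,0,0]],
    [62,[0,0,-0.2],[0,0,0]],
    [62,[0,0,-0.1],[0,0,0]],
    [62,[0,0,0],[0,0,0]],
    [62,[0,0,0],[0,0,0]],
  ],
)

```text
clock: 59.6
eef_pos: [394.4, 43.2, -12.7]
tool_rot: [-3.132, 0.264, 0.005]
force: [-1.5, 0.1, 0.1]
width: 62.3
gripper_force: 0.0
```

```bash
python3 st.py
```

```text
{'clock': 59.6, 'eef_pos': [394.36, 43.18, -12.75], 'qpos': [-0.66, 1.03, 0.85, 2.12, -1.04, 0.86, -0.64], 'force': [-1.49, 0.07, 0.05], 'width': 62.35, 'gripper_force': 0.0}
[[0.97, 0.0, -0.26], [0.0, -1.0, 0.01], [-0.26, -0.01, -0.97]]
```

Emit:
send_rows(
  series=[
    [62,[0.02,0,-0.04],[0,0,0]],
    [62,[0,0,0],[0,0,0]],
    [34,[0,0,0],[0,0,0]],
    [34,[0,0,0],[0,0,0]],
    [34,[0,0,0],[0,0,0]],
    [34,[0,0,0],[0,0,0]],
  ],
)

```text
clock: 60.35
eef_pos: [395.9, 42.3, -14.1]
tool_rot: [-3.133, 0.263, 0.004]
force: [0.4, -0.1, 18.6]
width: 43.7
gripper_force: 70.6
```

Emit:
send_rows(
  series=[
    [34,[0,0,0.2],[0,0,0]],
    [34,[0,0,0.4],[0,0,0]],
    [34,[0,0,0.6],[0,0,0]],
    [34,[0,0,0.6],[0,0,0]],
    [34,[0,0,0],[0,0,0]],
    [34,[0,0,0],[0,0,0]],
  ],
)

```text
clock: 61.1
eef_pos: [394.7, 43.7, 91.7]
tool_rot: [-3.132, 0.266, 0.006]
force: [1.0, -0.0, -3.3]
width: 43.6
gripper_force: 69.4
```

```bash
python3 - <<'E'
from st import *
from meas import *
def held():
    d=grab('wrist'); P=cloud(d); T=(P-np.array(s['eef_pos']))@c.as_matrix(); ok=d['depth']>0
    b=ok&masks(d)['grey']&(d['depth']<260)&(T[...,2]<20)&(T[...,2]>-60)&(abs(T[...,0])<70)&(abs(T[...,1])<75)
    for k in blobs(cv2.erode(b.astype(np.uint8),np.ones((3,3)))>0,150):
        p=P[k]; u=np.linalg.svd((p-p.mean(0))[::5],full_matrices=False)[2][2]; print(k.sum(),p.mean(0).round(1),p.min(0).round(),p.max(0).round(),'n',u.round(2))
held()
E
```

```text
{'clock': 61.1, 'eef_pos': [394.66, 43.67, 91.74], 'qpos': [-0.74, 0.87, 1.02, 2.08, -0.82, 1.02, -0.78], 'force': [1.03, -0.01, -3.29], 'width': 43.57, 'gripper_force': 69.44}
[[0.96, 0.0, -0.26], [0.01, -1.0, 0.01], [-0.26, -0.01, -0.96]]
19173 [415.9  43.6 117. ] [372. -11. 105.] [434.  99. 146.] n [ 0.28 -0.    0.96]
```

```bash
python3 - <<'E'
from st import *
from meas import *
d=load('wrist'); P=cloud(d); T=(P-np.array(s['eef_pos']))@c.as_matrix(); ok=d['depth']>0
b=ok&masks(d)['grey']&(d['depth']<260)&(T[...,2]<20)&(T[...,2]>-60)&(abs(T[...,0])<70)&(abs(T[...,1])<75)
b=cv2.erode(b.astype(np.uint8),np.ones((5,5)))>0
sl=b&(abs(P[...,1]-43.7)>32); p=P[sl]; A=np.c_[p[:,:2],np.ones(len(p))]; k=np.linalg.lstsq(A,p[:,2],rcond=None)[0]; print('slab plane dz/dx,dz/dy',k[:2].round(3),len(p), 'tool frame z',T[sl][:,2].mean().round(1))
r=rect(p[:,:2]); print(r)
ra=b&(abs(P[...,1]-43.7)<12); p=P[ra]
for x in range(370,440,8):
    q=p[(p[:,0]>=x)&(p[:,0]<x+8)]; 
    if len(q)>5: print(x,q[:,2].mean().round(1))
E
```

```text
{'clock': 61.15, 'eef_pos': [394.39, 43.57, 91.49], 'qpos': [-0.74, 0.88, 1.02, 2.08, -0.82, 1.02, -0.78], 'force': [-0.1, -0.11, -3.17], 'width': 43.7, 'gripper_force': 69.44}
[[0.96, 0.0, -0.26], [0.01, -1.0, 0.01], [-0.26, -0.01, -0.96]]
slab plane dz/dx,dz/dy [-0.037  0.003] 5669 tool frame z -25.5
(array([409.2,  44. ]), 107.3, 47.2, -88.5)
378 126.9
386 126.9
394 127.2
402 126.5
410 126.5
418 121.4
426 111.7
```

Plate is held flat in the 15° tilted tool. Carry it to bay 2 with a +86° yaw.

Emit:
send_rows(
  series=[
    [34,[0.1,0,0.4],[0,0,0.96]],
    [34,[0.24,0.02,0.2],[0,0,0.96]],
    [34,[0.24,0.02,0],[0,0,0.96]],
    [34,[0.24,0.02,0],[0,0,0.96]],
    [34,[0.24,0.02,0],[0,0,0.96]],
    [34,[0.24,0.02,0],[0,0,0.96]],
    [34,[0.24,0.02,0],[0,0,0.96]],
    [34,[0.24,0.02,0],[0,0,0.96]],
  ],
)

```text
clock: 62.15
eef_pos: [501.8, 51.9, 126.6]
tool_rot: [-3.131, 0.267, 0.68]
force: [0.1, -0.6, -3.2]
width: 43.6
gripper_force: 69.6
```

Emit:
send_rows(
  series=[
    [34,[0.24,0.02,0],[0,0,0.96]],
    [34,[0.24,0.02,0],[0,0,0.96]],
    [34,[0.24,0.02,0],[0,0,0.96]],
    [34,[0.24,0.02,0],[0,0,0.96]],
    [34,[0.24,0.02,0],[0,0,0.96]],
    [34,[0.24,0.02,0],[0,0,0.96]],
    [34,[0.24,0.02,0],[0,0,0.96]],
    [34,[0.24,0.02,0],[0,0,0.96]],
  ],
)

```text
clock: 63.15
eef_pos: [616.7, 61.7, 126.0]
tool_rot: [-3.129, 0.266, 1.351]
force: [-0.2, 0.2, -2.5]
width: 43.7
gripper_force: 69.6
```

Emit:
send_rows(
  series=[
    [34,[0.24,0.02,0],[0,0,0.96]],
    [34,[0.24,0,0],[0,0,0.96]],
    [34,[0,0,0],[0,0,0]],
    [34,[0,0,0],[0,0,0]],
    [34,[0,0,0],[0,0,0]],
  ],
)

```text
clock: 63.78
eef_pos: [645.3, 62.4, 127.7]
tool_rot: [-3.131, 0.265, 1.513]
force: [0.4, -0.3, -2.6]
width: 43.6
gripper_force: 69.6
```

```bash
cat > hold.py <<'E'
from st import *
from meas import *
d=grab('wrist'); P=cloud(d); T=(P-np.array(s['eef_pos']))@c.as_matrix(); ok=d['depth']>0
b=ok&masks(d)['grey']&(d['depth']<260)&(T[...,2]<20)&(T[...,2]>-60)&(abs(T[...,0])<80)&(abs(T[...,1])<80)
b=cv2.erode(b.astype(np.uint8),np.ones((3,3)))>0
p=P[b]; zs=np.median(p[(p[:,2]<np.percentile(p[:,2],40))][:,2]); print('slab z',zs.round(1),'top',np.percentile(p[:,2],99).round(1)); q=p[:,:2]; print('rect',rect(q))
sl=p[(p[:,2]<zs+6)]; A=np.c_[sl[:,:2],np.ones(len(sl))]; print('slope',np.linalg.lstsq(A,sl[:,2],rcond=None)[0][:2].round(3))
E
python3 hold.py
```

```text
{'clock': 63.78, 'eef_pos': [645.27, 62.36, 127.73], 'qpos': [-0.67, 0.89, 0.74, 1.54, -0.36, 0.96, 0.03], 'force': [0.4, -0.35, -2.57], 'width': 43.6, 'gripper_force': 69.56}
[[0.06, 1.0, -0.03], [0.96, -0.06, -0.26], [-0.26, -0.01, -0.96]]
slab z 148.1 top 163.7
rect (array([645.7,  71.1]), 108.6, 60.8, -2.2)
slope [-0.004 -0.019]
```

Plate centred over bay 2 at (645.7, 71.1), −2.2°. Lower it.

Emit:
send_rows(
  series=[
    [34,[0,0,-0.6],[0,0,0]],
    [34,[0,0,-0.6],[0,0,0]],
    [34,[0,0,-0.4],[0,0,0]],
    [34,[0,0,-0.2],[0,0,0]],
    [34,[0,0,-0.08],[0,0,0]],
    [34,[0,0,0],[0,0,0]],
    [34,[0,0,0],[0,0,0]],
    [34,[0,0,-0.04],[0,0,0]],
  ],
)

```text
clock: 64.82
eef_pos: [646.7, 62.4, 14.0]
tool_rot: [-3.134, 0.265, 1.513]
force: [-0.3, -0.1, -2.8]
width: 43.7
gripper_force: 69.6
```

```bash
python3 hold.py
```

```text
{'clock': 64.82, 'eef_pos': [646.66, 62.45, 13.96], 'qpos': [-0.63, 1.02, 0.66, 1.59, -0.43, 0.77, 0.05], 'force': [-0.29, -0.06, -2.77], 'width': 43.72, 'gripper_force': 69.59}
[[0.06, 1.0, -0.02], [0.96, -0.06, -0.26], [-0.26, -0.01, -0.97]]
slab z 11.2 top 49.6
rect (array([646.8,  64.2]), 163.4, 160.1, 86.7)
slope [ 0.006 -0.05 ]
```

Emit:
send_rows(
  series=[
    [34,[0,0,-0.05],[0,0,0]],
    [34,[0,0,0],[0,0,0]],
    [62,[0,0,0],[0,0,0]],
    [62,[0,0,0],[0,0,0]],
    [62,[0,0,0],[0,0,0]],
    [62,[0,0.1,0.4],[0,0,0]],
    [62,[0,0.2,0.8],[0,0,0]],
    [62,[0,0,0.8],[0,0,0]],
  ],
)

```text
clock: 65.88
eef_pos: [645.8, 81.8, 130.8]
tool_rot: [-3.132, 0.265, 1.515]
force: [0.3, 0.0, -0.1]
width: 62.0
gripper_force: 0.0
```

Emit:
send_rows(
  series=[
    [62,[-0.3,0,0.9],[0.7,0,0]],
    [62,[-0.5,0,0.9],[0.8,0,0]],
    [62,[-0.6,0,0.6],[0.8,0,0]],
    [62,[-0.6,0,0],[0.7,0,0]],
    [80,[-0.3,0,0],[0,0,0]],
    [80,[-0.3,0,0],[0,0,0]],
    [80,[0,0,0],[0,0,0]],
    [80,[0,0,0],[0,0,0]],
  ],
)

```text
clock: 66.88
eef_pos: [490.8, 80.5, 274.3]
tool_rot: [-3.119, 0.004, 1.515]
force: [-0.4, -0.8, 0.1]
width: 79.6
gripper_force: 0.0
```

```bash
cat > scene.py <<'E'
from st import *
from meas import *
for n in('wrist','top'):
    d=grab(n); P=cloud(d); ok=d['depth']>0; H=cv2.cvtColor(d['img'],cv2.COLOR_RGB2HSV)
    def f(nm,m,z,a=150):
        for b in blobs(cv2.morphologyEx((ok&m).astype(np.uint8),cv2.MORPH_OPEN,np.ones((3,3)))>0,a): print(n,nm,b.sum(),np.median(P[b],0).round(1),planerect(d,b,z))
    X,Y,Z=P[...,0],P[...,1],P[...,2]; g=masks(d)['grey']
    f('bench plate',g&(X>340)&(X<535)&(Y>-40)&(Y<380)&(Z>12)&(Z<34),22)
    f('race in bay',(X>565)&(X<715)&(Y>-130)&(Y<230)&(Z>38)&(Z<60),46,60)
    f('slab in bay',(X>580)&(X<705)&(Y>-130)&(Y<230)&(Z>29.2)&(Z<36),32)
    f('handle',(X>600)&(X<680)&(Y>-200)&(Y<-30)&(Z>85)&(Z<110),100,20)
    f('turq',(H[...,0]>80)&(H[...,0]<100)&(H[...,1]>120)&(X<530)&(Z<40),22)
E
python3 scene.py
```

```text
{'clock': 66.88, 'eef_pos': [490.81, 80.47, 274.25], 'qpos': [-0.75, 0.43, 0.77, 1.84, -0.34, 1.04, 0.11], 'force': [-0.36, -0.8, 0.11], 'width': 79.6, 'gripper_force': 0.0}
[[0.06, 1.0, -0.02], [1.0, -0.06, -0.0], [-0.0, -0.02, -1.0]]
wrist bench plate 1520 [464.2 249.9  21.1] (array([465.5, 247.3]), 60.9, 31.5, -3.4)
wrist race in bay 1364 [649.2  80.1  45.3] (array([648.8,  79.9]), 47.4, 45.6, -44.8)
wrist slab in bay 1205 [654.3 224.6  33.1] (array([648.2, 224. ]), 114.2, 12.8, -0.3)
wrist slab in bay 3349 [638.   82.4  31.3] (array([649.6,  80.8]), 109.8, 61.9, -2.1)
wrist turq 3223 [440.8 -93.   21.1] (array([440.6, -94.5]), 113.0, 61.0, 75.3)
top bench plate 172 [468.2 326.6  22.3] (array([466.4, 325.6]), 42.7, 34.5, -0.8)
top race in bay 141 [648.8  71.2  46.3] (array([648.1,  68.8]), 43.2, 28.3, -0.3)
top handle 88 [ 631.8 -169.6   98.9] (array([ 631.9, -169.1]), 38.5, 13.5, -1.5)
top turq 842 [439.4 -98.   22.1] (array([439.7, -98.1]), 111.5, 61.8, 75.1)
```

Plate 1 lies flat in bay 2, against its +y rib but inside. Plate 0 lies too far left for the tilted pick, so I'll first shift it upright to plate 1's old spot near (450, 97).

Emit:
send_rows(
  series=[
    [78,[-0.1,0.7,0],[0.25,0,0.4]],
    [78,[-0.1,0.9,0],[0,0,0.4]],
    [78,[-0.1,0.9,-0.3],[0,0,0.4]],
    [78,[-0.1,0.9,-0.7],[0,0,0.22]],
    [78,[-0.05,0.06,-0.9],[0,0,0]],
    [78,[0,0,-0.6],[0,0,0]],
    [78,[0,0,0],[0,0,0]],
    [78,[0,0,0],[0,0,0]],
  ],
)

```text
clock: 67.97
eef_pos: [465.0, 283.1, 128.9]
tool_rot: [-3.119, -0.018, 1.638]
force: [0.6, 0.1, 0.8]
width: 77.8
gripper_force: 0.0
```

```bash
python3 scene.py | grep -v race; python3 -c "
from st import *
print(units(c,pick(0,93.9)).round(2))"|tail -1
```

```text
{'clock': 67.97, 'eef_pos': [465.01, 283.08, 128.92], 'qpos': [-0.95, 0.66, 0.58, 1.89, -0.55, 0.76, 0.01], 'force': [0.56, 0.12, 0.77], 'width': 77.84, 'gripper_force': 0.0}
[[-0.07, 1.0, -0.02], [1.0, 0.07, 0.02], [0.02, -0.02, -1.0]]
wrist bench plate 9353 [463.2 294.9  21.1] (array([463.2, 290.7]), 108.5, 59.5, -86.1)
wrist slab in bay 1333 [654.  225.5  33.2] (array([645.9, 220.6]), 111.9, 17.6, 0.1)
wrist slab in bay 726 [648.2 102.2  31.4] (array([652.3, 102.2]), 48.3, 24.4, 5.2)
top bench plate 513 [464.1 275.9  22.2] (array([462.8, 274. ]), 79.3, 59.7, 89.2)
top handle 89 [ 632.2 -169.7   98.6] (array([ 631.9, -169.1]), 38.5, 13.5, -1.5)
top turq 843 [439.4 -97.8  22.1] (array([439.7, -98.1]), 111.6, 61.8, 75.1)
[-0.21 -0.26 -0.  ]
```

Emit:
send_rows(
  series=[
    [78,[-0.03,0.1,-0.8],[-0.2,-0.25,0]],
    [78,[0,0,-0.8],[0,0,0]],
    [78,[0,0,-0.5],[0,0,0]],
    [78,[0,0,-0.2],[0,0,0]],
    [78,[0,0,0],[0,0,0]],
    [78,[0,0,0],[0,0,0]],
    [78,[0,0,0],[0,0,0]],
  ],
)

```text
clock: 68.95
eef_pos: [462.5, 289.6, -8.9]
tool_rot: [-3.139, -0.0, 1.639]
force: [-0.4, 0.4, 0.2]
width: 78.2
gripper_force: 0.0
```

```bash
python3 st.py
```

```text
{'clock': 68.95, 'eef_pos': [462.52, 289.65, -8.92], 'qpos': [-0.86, 0.86, 0.39, 1.96, -0.71, 0.46, 0.13], 'force': [-0.44, 0.45, 0.21], 'width': 78.17, 'gripper_force': 0.0}
[[-0.07, 1.0, -0.0], [1.0, 0.07, 0.0], [0.0, -0.0, -1.0]]
```

Emit:
send_rows(
  series=[
    [78,[0,0,-0.15],[0,0,0]],
    [78,[0,0,-0.08],[0,0,0]],
    [78,[0,0,0],[0,0,0]],
    [45,[0,0,0],[0,0,0]],
    [45,[0,0,0],[0,0,0]],
    [45,[0,0,0],[0,0,0]],
    [45,[0,0,0],[0,0,0]],
    [45,[0,0,0],[0,0,0]],
  ],
)

```text
clock: 69.95
eef_pos: [462.0, 289.0, -23.5]
tool_rot: [-3.138, 0.001, 1.639]
force: [-0.3, -1.1, 5.3]
width: 58.6
gripper_force: 65.1
```

Emit:
send_rows(
  series=[
    [45,[0,0,0.2],[0,0,0]],
    [45,[0,0,0.4],[0,0,0]],
    [45,[0,0,0.5],[0,0,0]],
    [45,[0,0,0],[0,0,0]],
    [45,[0,0,0],[0,0,0]],
    [45,[0,0,0],[0,0,0]],
  ],
)

```text
clock: 70.7
eef_pos: [460.8, 288.9, 41.1]
tool_rot: [-3.136, 0.002, 1.639]
force: [-0.7, -0.7, -2.4]
width: 58.7
gripper_force: 65.3
```

Emit:
send_rows(
  series=[
    [45,[-0.04,-0.6,0.1],[0,0,-0.54]],
    [45,[-0.04,-0.9,0],[0,0,-0.54]],
    [45,[-0.04,-0.9,0],[0,0,-0.54]],
    [45,[-0.03,-0.8,0],[0,0,-0.54]],
    [45,[0,0,0],[0,0,0]],
    [45,[0,0,0],[0,0,0]],
    [45,[0,0,-0.6],[0,0,0]],
    [45,[0,0,-0.4],[0,0,0]],
  ],
)

```text
clock: 71.7
eef_pos: [452.4, 99.3, -13.3]
tool_rot: [-3.137, -0.0, 1.454]
force: [0.2, 0.5, -2.2]
width: 58.4
gripper_force: 65.2
```

Emit:
send_rows(
  series=[
    [45,[0,0,-0.06],[0,0,0]],
    [45,[0,0,0],[0,0,0]],
    [45,[0,0,0],[0,0,0]],
  ],
)

```text
clock: 72.08
eef_pos: [453.3, 97.6, -14.8]
tool_rot: [-3.139, 0.0, 1.452]
force: [-0.1, -0.0, -2.0]
width: 58.6
gripper_force: 65.4
```

Emit:
send_rows(
  series=[
    [45,[0,0,-0.12],[0,0,0]],
    [45,[0,0,0],[0,0,0]],
    [80,[0,0,0],[0,0,0]],
    [80,[0,0,0],[0,0,0]],
    [80,[0,0,0],[0,0,0]],
    [80,[0,0,0.5],[0,0,0]],
    [80,[0,0,0.9],[0,0,0]],
    [80,[0,0,0.9],[0,0,0]],
  ],
)

```text
clock: 73.08
eef_pos: [452.2, 96.9, 116.6]
tool_rot: [-3.136, 0.001, 1.45]
force: [1.5, 0.8, -0.3]
width: 80.0
gripper_force: 0.0
```

Emit:
send_rows(
  series=[
    [80,[0,0,0.8],[0.94,-0.11,0]],
    [80,[0,0,0],[0.94,-0.11,0]],
    [80,[0,0,0],[0.94,-0.11,0]],
    [80,[0,0,0],[0.94,-0.11,0]],
    [80,[0,0,0],[0.94,-0.11,0]],
    [80,[0,0,0],[0.94,-0.11,0]],
    [80,[0,0,0],[0.94,-0.11,0]],
    [80,[0,0,0],[0.94,-0.11,0]],
  ],
)

```text
clock: 74.08
eef_pos: [452.7, 96.9, 163.3]
tool_rot: [-3.135, -0.662, 1.45]
force: [-0.0, -0.5, -0.3]
width: 80.0
gripper_force: 0.0
```

Emit:
send_rows(
  series=[
    [80,[0,0,0],[0.94,-0.11,0]],
    [80,[0,0,0],[0.94,-0.11,0]],
    [80,[0,0,0],[0,0,0]],
    [80,[0,0,0],[0,0,0]],
    [80,[0,0,0],[0,0,0]],
  ],
)

```text
clock: 74.7
eef_pos: [452.5, 98.2, 163.7]
tool_rot: [-3.135, -0.824, 1.453]
force: [1.2, 0.7, 0.2]
width: 80.2
gripper_force: 0.0
```

```bash
python3 scene.py; python3 -c "
from st import *
print(units(c,pick(-47.5,83)).round(2))"|tail -1
```

```text
{'clock': 74.7, 'eef_pos': [452.54, 98.2, 163.67], 'qpos': [0.37, 0.65, -0.05, 2.18, -1.09, 0.9, 1.16], 'force': [1.19, 0.68, 0.17], 'width': 80.17, 'gripper_force': 0.0}
[[0.08, 0.99, 0.08], [0.67, -0.11, 0.73], [0.73, -0.0, -0.68]]
wrist bench plate 6768 [453.4 102.5  21.1] (array([454. , 107.1]), 90.1, 59.4, 83.2)
wrist race in bay 2032 [651.8  83.1  45.4] (array([649.9,  83.9]), 48.7, 36.4, -21.2)
wrist slab in bay 1050 [652.4 223.3  32.9] (array([647.9, 220.7]), 115.6, 21.5, -1.5)
wrist slab in bay 939 [686.5  96.3  31.3] (array([673.8,  89.7]), 57.5, 38.9, 60.1)
wrist slab in bay 1820 [619.8  96.7  31.2] (array([625.6,  90.4]), 62.8, 39.8, -2.9)
top bench plate 741 [452.8  99.9  22.3] (array([452.1,  98.6]), 104.0, 59.3, 82.9)
top race in bay 211 [647.   77.   46.4] (array([648.1,  75.9]), 43.2, 42.5, -0.5)
top handle 86 [ 631.8 -170.4   98.9] (array([ 631.9, -169.1]), 38.5, 13.5, -1.6)
[ 0.05 -0.06 -0.1 ]
```

Emit:
send_rows(
  series=[
    [80,[-0.04,0.05,-0.8],[0,0,0]],
    [80,[0,0,-0.8],[0,0,0]],
    [80,[0,0,-0.6],[0,0,0]],
    [80,[0,0,-0.3],[0,0,0]],
    [80,[0,0,0],[0,0,0]],
    [80,[0,0,0],[0,0,0]],
    [80,[0,0,0],[0,0,0]],
  ],
)

```text
clock: 75.68
eef_pos: [450.7, 100.2, 14.0]
tool_rot: [-3.136, -0.824, 1.452]
force: [-0.5, -0.1, 1.1]
width: 80.2
gripper_force: 0.0
```

```bash
python3 st.py
```

```text
{'clock': 75.68, 'eef_pos': [450.66, 100.22, 14.05], 'qpos': [0.67, 1.04, -0.51, 2.18, -1.08, 0.42, 1.31], 'force': [-0.48, -0.14, 1.13], 'width': 80.24, 'gripper_force': 0.0}
[[0.08, 0.99, 0.08], [0.67, -0.11, 0.73], [0.73, -0.0, -0.68]]
```

Emit:
send_rows(
  series=[
    [80,[0,0.02,-0.25],[0,0,0]],
    [80,[0,0,-0.15],[0,0,0]],
    [80,[0,0,0],[0,0,0]],
    [80,[0,0,0],[0,0,0]],
  ],
)

```text
clock: 76.18
eef_pos: [450.3, 101.4, -10.4]
tool_rot: [-3.134, -0.825, 1.45]
force: [-0.5, 0.4, 0.3]
width: 80.1
gripper_force: 0.0
```

Emit:
send_rows(
  series=[
    [45,[0,0,0],[0,0,0]],
    [45,[0,0,0],[0,0,0]],
    [45,[0,0,0],[0,0,0]],
    [45,[0,0,0],[0,0,0]],
    [45,[0,0,0],[0,0,0]],
  ],
)

```text
clock: 76.8
eef_pos: [450.8, 101.3, -10.1]
tool_rot: [-3.135, -0.826, 1.45]
force: [0.2, -3.4, 5.9]
width: 59.1
gripper_force: 63.8
```

```bash
python3 st.py
```

```text
{'clock': 76.8, 'eef_pos': [450.77, 101.32, -10.08], 'qpos': [0.69, 1.1, -0.54, 2.17, -1.08, 0.36, 1.34], 'force': [0.25, -3.43, 5.91], 'width': 59.09, 'gripper_force': 63.78}
[[0.08, 0.99, 0.08], [0.67, -0.12, 0.73], [0.74, -0.0, -0.68]]
```

Emit:
send_rows(
  series=[
    [45,[0,0,0.2],[0,0,0]],
    [45,[0,0,0.4],[0,0,0]],
    [45,[0,0,0.6],[0,0,0]],
    [45,[0,0,0.7],[0,0,0]],
    [45,[0,0,0.6],[0,0,0]],
    [45,[0,0,0],[0,0,0]],
  ],
)

```text
clock: 77.55
eef_pos: [450.6, 101.4, 141.1]
tool_rot: [-3.14, -0.823, 1.456]
force: [0.2, -0.9, -1.1]
width: 58.7
gripper_force: 64.5
```

Emit:
send_rows(
  series=[
    [45,[0,-0.04,0.02],[-0.98,0.06,0.03]],
    [45,[0,-0.04,0.02],[-0.98,0.06,0.03]],
    [45,[0,-0.04,0.02],[-0.98,0.06,0.03]],
    [45,[0,-0.04,0.02],[-0.98,0.06,0.03]],
    [45,[0,-0.04,0.02],[-0.98,0.06,0.03]],
    [45,[0,-0.04,0.02],[-0.98,0.06,0.03]],
    [45,[0,-0.04,0.02],[-0.98,0.06,0.03]],
    [45,[0,-0.04,0.02],[-0.98,0.06,0.03]],
  ],
)

```text
clock: 78.55
eef_pos: [448.9, 82.0, 147.9]
tool_rot: [3.121, -0.137, 1.487]
force: [-0.4, 1.3, -2.6]
width: 58.8
gripper_force: 64.4
```

Emit:
send_rows(
  series=[
    [45,[-0.04,-0.05,0],[-0.98,0.06,0.03]],
    [45,[-0.04,-0.05,0],[-0.98,0.06,0.03]],
    [45,[-0.04,-0.05,0],[-0.98,0.06,0.03]],
    [45,[-0.04,-0.05,0],[-0.98,0.06,0.03]],
    [45,[-0.04,-0.05,0],[-0.98,0.06,0.03]],
    [45,[-0.04,-0.05,0],[-0.98,0.06,0.03]],
    [45,[-0.04,-0.05,0],[-0.98,0.06,0.03]],
    [45,[-0.04,-0.05,0],[-0.98,0.06,0.03]],
  ],
)

```text
clock: 79.55
eef_pos: [430.0, 58.3, 147.9]
tool_rot: [3.111, 0.549, 1.509]
force: [-0.5, 0.3, -2.7]
width: 58.9
gripper_force: 64.4
```

Emit:
send_rows(
  series=[
    [45,[-0.04,-0.07,0],[-0.98,0.06,0.03]],
    [45,[-0.04,-0.07,0],[-0.98,0.06,0.03]],
    [45,[-0.04,-0.07,0],[-0.98,0.06,0.03]],
    [45,[-0.04,-0.07,0],[-0.98,0.06,0.03]],
    [45,[-0.04,-0.07,0],[-0.98,0.06,0.03]],
    [45,[-0.04,-0.07,0],[-0.98,0.06,0.03]],
    [45,[-0.04,-0.07,0],[-0.98,0.06,0.03]],
    [45,[-0.04,-0.07,0],[-0.98,0.06,0.03]],
  ],
)

```text
clock: 80.55
eef_pos: [411.4, 24.8, 147.1]
tool_rot: [3.13, 1.233, 1.548]
force: [0.8, 0.8, -3.3]
width: 58.8
gripper_force: 64.5
```

Emit:
send_rows(
  series=[
    [45,[-0.04,-0.07,0],[-0.98,0.06,0.03]],
    [45,[-0.04,-0.07,0],[-0.98,0.06,0.03]],
    [45,[-0.04,-0.07,0],[-0.98,0.06,0.03]],
    [45,[0,0,0],[0,0,0]],
    [45,[0,0,0],[0,0,0]],
    [45,[0,0,0],[0,0,0]],
  ],
)

```text
clock: 81.3
eef_pos: [404.8, 12.0, 149.2]
tool_rot: [-3.067, 1.485, 1.638]
force: [-0.3, 0.8, -0.9]
width: 58.4
gripper_force: 64.7
```

```bash
cat > vert.py <<'E'
from st import *
from meas import *
print(units(c,pick(85,90)).round(2))
d=grab('wrist'); P=cloud(d); T=(P-np.array(s['eef_pos']))@c.as_matrix()
g=masks(d)['grey']&(d['depth']>0)&(P[...,2]>-15)&(P[...,2]<260)&(abs(T[...,1])<29)&(d['depth']<210)
g=cv2.erode(g.astype(np.uint8),np.ones((5,5)))>0
for b in blobs(g,2000):
    p=P[b]; lo=p[p[:,2]<np.percentile(p[:,2],1)]; hi=p[p[:,2]>np.percentile(p[:,2],99)]; print('lo',lo.mean(0).round(1),'hi',hi.mean(0).round(1))
    u=np.linalg.svd(p[::7]-p.mean(0),full_matrices=False)[2][2]; print('normal',u.round(2))
E
python3 vert.py
```

```text
{'clock': 81.3, 'eef_pos': [404.84, 11.97, 149.24], 'qpos': [-1.27, 1.37, 0.77, 1.88, 0.31, 1.16, -0.86], 'force': [-0.26, 0.75, -0.94], 'width': 58.42, 'gripper_force': 64.66}
[[-0.01, 1.0, -0.01], [0.09, -0.01, -1.0], [-1.0, -0.01, -0.09]]
[ 0.02 -0.07  0.07]
lo [402.    2.8  89.8] hi [400.6  73.3 169.2]
normal [ 0.   -0.74  0.67]
```

Emit:
send_rows(
  series=[
    [45,[0,-0.12,-0.4],[0,0,0]],
    [45,[0,0,-0.4],[0,0,0]],
    [45,[0,0,-0.35],[0,0,0]],
    [45,[0,0,-0.2],[0,0,0]],
    [45,[0,0,-0.1],[0,0,0]],
    [45,[0,0,0],[0,0,0]],
    [45,[0,0,0],[0,0,0]],
  ],
)

```text
clock: 82.22
eef_pos: [404.8, 4.7, 62.5]
tool_rot: [-3.062, 1.487, 1.644]
force: [-0.1, 0.8, -1.8]
width: 58.9
gripper_force: 64.6
```

Emit:
send_rows(
  series=[
    [45,[0,0,-0.05],[0,0,0]],
    [45,[0,0,-0.05],[0,0,0]],
    [45,[0,0,0],[0,0,0]],
  ],
)

```text
clock: 82.6
eef_pos: [404.8, 4.3, 60.0]
tool_rot: [-3.061, 1.495, 1.644]
force: [0.7, 5.9, 8.7]
width: 58.5
gripper_force: 65.3
```

Same contact as before. Press slightly, release, rise, untilt, then go straight to yaw 0 with the 15° lean.

Emit:
send_rows(
  series=[
    [45,[0,0,-0.08],[0,0,0]],
    [45,[0,0,0],[0,0,0]],
    [85,[0,0,0],[0,0,0]],
    [85,[0,0,0],[0,0,0]],
    [85,[0,0,0],[0,0,0]],
    [85,[0,0,0],[0,0,0]],
    [85,[0,0,0.4],[0,0,0]],
    [85,[0,0,0.6],[0,0,0]],
  ],
)

```text
clock: 83.6
eef_pos: [404.6, 4.5, 111.1]
tool_rot: [-3.034, 1.488, 1.672]
force: [-0.0, 0.3, 0.4]
width: 84.6
gripper_force: 0.0
```

Emit:
send_rows(
  series=[
    [85,[0,0,0.5],[1,0,0]],
    [85,[0,0,0.5],[1,0,0]],
    [85,[0,0,0.5],[1,0,0]],
    [85,[0,0,0.5],[1,0,0]],
    [85,[0,0,0.5],[1,0,0]],
    [85,[0,0,0.5],[1,0,0]],
    [85,[0,0,0],[1,0,0]],
    [85,[0,0,0],[1,0,0]],
  ],
)

```text
clock: 84.6
eef_pos: [404.4, 4.6, 291.3]
tool_rot: [-3.129, 0.785, 1.58]
force: [-0.2, -0.5, 0.2]
width: 84.9
gripper_force: 0.0
```

Emit:
send_rows(
  series=[
    [85,[0,0,0],[1,0,0]],
    [85,[0,0,0],[1,0,0]],
    [85,[0,0,0],[1,0,0]],
    [85,[0,0,0],[1,0,0]],
    [85,[0,0,0],[1,0,0]],
    [85,[0,0,0],[1,0,0]],
    [85,[0,0,0],[1,0,0]],
    [85,[0,0,0],[1,0,0]],
  ],
)

```text
clock: 85.6
eef_pos: [404.0, 4.5, 291.1]
tool_rot: [-3.134, 0.088, 1.577]
force: [-0.1, 0.6, 0.9]
width: 84.8
gripper_force: 0.0
```

Emit:
send_rows(
  series=[
    [85,[0,0,0],[1,0,0]],
    [85,[0,0,0],[0,0,-1]],
    [85,[0,0,0],[0,0,-1]],
    [85,[0,0,0],[0,0,-1]],
    [85,[0,0,0],[0,0,-1]],
    [85,[0,0,0],[0,0,-1]],
    [85,[0,0,0],[0,0,-1]],
    [85,[0,0,0],[0,0,-1]],
  ],
)

```text
clock: 86.6
eef_pos: [403.8, 4.4, 290.8]
tool_rot: [-3.134, 0.004, 0.963]
force: [-0.3, -0.2, 1.1]
width: 84.7
gripper_force: 0.0
```

Emit:
send_rows(
  series=[
    [62,[0,0,0],[0,0,-1]],
    [62,[0,0,0],[0,0,-1]],
    [62,[0,0,0],[0,0,-1]],
    [62,[0,0,0],[0,0,-1]],
    [62,[0,0,0],[0,0,-1]],
    [62,[0,0,0],[0,0,-1]],
    [62,[0,0,0],[0,0,-1]],
    [62,[0,0,0],[0,0,-1]],
  ],
)

```text
clock: 87.6
eef_pos: [403.8, 4.5, 290.8]
tool_rot: [-3.135, 0.005, 0.265]
force: [-0.1, -0.6, 0.0]
width: 62.1
gripper_force: 0.0
```

Emit:
send_rows(
  series=[
    [62,[0,0,0],[0,0,-1]],
    [62,[0,0,0],[0,0,-1]],
    [62,[0,0,0],[0,0,-1]],
    [62,[0,0.3,-0.5],[0,1,0]],
    [62,[0,0.3,-0.5],[0,1,0]],
    [62,[0,0,-0.5],[0,1,0]],
    [62,[0,0,0],[0,0,0]],
    [62,[0,0,0],[0,0,0]],
  ],
)

```text
clock: 88.6
eef_pos: [404.3, 39.9, 201.9]
tool_rot: [-3.134, 0.265, 0.005]
force: [0.0, 0.4, 0.1]
width: 62.1
gripper_force: 0.0
```

```bash
cat > race.py <<'E'
from st import *
from meas import *
tgt=R.from_euler('y',15,degrees=True)*Rm([1,0,0],[0,0,-1]); print(units(c,tgt).round(2))
for n in('wrist','top'):
    d=grab(n); P=cloud(d); ok=d['depth']>0
    reg=ok&(P[...,0]>340)&(P[...,0]<470)&(P[...,1]>-45)&(P[...,1]<150)&masks(d)['grey']
    for nm,lo,hi,z in(('slab',4,13,8),('race',16,34,22)):
        for b in blobs(cv2.morphologyEx((reg&(P[...,2]>lo)&(P[...,2]<hi)).astype(np.uint8),cv2.MORPH_OPEN,np.ones((3,3)))>0,150):
            print(n,nm,b.sum(),np.median(P[b],0).round(1),planerect(d,b,z))
            if n=='wrist' and nm=='race':
                G=np.r_[planerect(d,b,22)[0],14]; t=G+31.5*tgt.as_matrix()[:,2]; print('TCP target',t.round(1),'delta units',((t-s['eef_pos'])/60).round(2))
E
python3 race.py
```

```text
{'clock': 88.6, 'eef_pos': [404.29, 39.92, 201.86], 'qpos': [-0.73, 0.62, 0.95, 1.96, -0.5, 1.13, -1.09], 'force': [0.01, 0.4, 0.07], 'width': 62.08, 'gripper_force': 0.0}
[[0.97, 0.0, -0.26], [0.01, -1.0, 0.01], [-0.26, -0.01, -0.97]]
[-0.09 -0.03 -0.04]
wrist slab 4332 [411.3  43.2   7.1] (array([406. ,  45.8]), 109.0, 58.9, -89.6)
wrist race 1290 [407.3  45.8  21.1] (array([405.9,  45.9]), 45.4, 44.5, 0.4)
TCP target [397.7  45.9 -16.4] delta units [-0.11  0.1  -3.64]
```

Plate 0 is race up at (406, 45.8). Descend and grip the race.

Emit:
send_rows(
  series=[
    [62,[-0.11,0.1,-0.7],[0,0,0]],
    [62,[0,0,-0.9],[0,0,0]],
    [62,[0,0,-0.9],[0,0,0]],
    [62,[0,0,-0.6],[0,0,0]],
    [62,[0,0,-0.3],[0,0,0]],
    [62,[0,0,0],[0,0,0]],
    [62,[0,0,0],[0,0,0]],
    [62,[0,0,0],[0,0,0]],
  ],
)

```text
clock: 89.7
eef_pos: [399.0, 46.9, -1.9]
tool_rot: [-3.133, 0.263, 0.007]
force: [0.6, -0.2, 0.4]
width: 61.9
gripper_force: 0.0
```

```bash
python3 st.py
```

```text
{'clock': 89.7, 'eef_pos': [399.01, 46.86, -1.87], 'qpos': [-0.56, 0.92, 0.65, 2.1, -0.84, 0.73, -0.84], 'force': [0.61, -0.21, 0.43], 'width': 61.94, 'gripper_force': 0.0}
[[0.97, 0.01, -0.26], [0.01, -1.0, 0.01], [-0.26, -0.01, -0.97]]
```

Emit:
send_rows(
  series=[
    [62,[-0.02,-0.01,-0.15],[0,0,0]],
    [62,[0,0,-0.06],[0,0,0]],
    [62,[0,0,0],[0,0,0]],
    [34,[0,0,0],[0,0,0]],
    [34,[0,0,0],[0,0,0]],
    [34,[0,0,0],[0,0,0]],
    [34,[0,0,0],[0,0,0]],
  ],
)

```text
clock: 90.58
eef_pos: [397.5, 45.6, -14.1]
tool_rot: [-3.133, 0.264, 0.007]
force: [-0.6, 0.0, 17.7]
width: 43.4
gripper_force: 76.2
```

Emit:
send_rows(
  series=[
    [34,[0,0,0.2],[0,0,0]],
    [34,[0,0,0.4],[0,0,0]],
    [34,[0,0,0.6],[0,0,0]],
    [34,[0,0,0.6],[0,0,0]],
    [34,[0,0,0.6],[0,0,0]],
    [34,[0,0,0],[0,0,0]],
    [34,[0,0,0],[0,0,0]],
  ],
)

```text
clock: 91.45
eef_pos: [396.3, 46.5, 128.0]
tool_rot: [-3.133, 0.266, 0.007]
force: [-0.1, 0.1, -1.8]
width: 43.6
gripper_force: 73.2
```

```bash
python3 hold.py
```

```text
{'clock': 91.45, 'eef_pos': [396.34, 46.51, 127.98], 'qpos': [-0.68, 0.72, 0.85, 2.05, -0.61, 0.98, -1.01], 'force': [-0.13, 0.06, -1.77], 'width': 43.57, 'gripper_force': 73.16}
[[0.96, 0.01, -0.26], [0.01, -1.0, 0.01], [-0.26, -0.01, -0.96]]
slab z 148.2 top 174.8
rect (array([404.2,  46.8]), 108.4, 60.3, -89.2)
slope [-0.045  0.001]
```

Emit:
send_rows(
  series=[
    [34,[0.15,-0.06,0.1],[0,0,0.96]],
    [34,[0.23,-0.06,0],[0,0,0.96]],
    [34,[0.23,-0.06,0],[0,0,0.96]],
    [34,[0.23,-0.06,0],[0,0,0.96]],
    [34,[0.23,-0.06,0],[0,0,0.96]],
    [34,[0.23,-0.06,0],[0,0,0.96]],
    [34,[0.23,-0.06,0],[0,0,0.96]],
    [34,[0.23,-0.06,0],[0,0,0.96]],
  ],
)

```text
clock: 92.5
eef_pos: [501.8, 17.3, 132.9]
tool_rot: [-3.132, 0.268, 0.68]
force: [1.2, 0.7, -2.0]
width: 44.0
gripper_force: 73.1
```

Emit:
send_rows(
  series=[
    [34,[0.23,-0.06,0],[0,0,0.96]],
    [34,[0.23,-0.06,0],[0,0,0.96]],
    [34,[0.23,-0.06,0],[0,0,0.96]],
    [34,[0.23,-0.06,0],[0,0,0.96]],
    [34,[0.23,-0.06,0],[0,0,0.96]],
    [34,[0.23,-0.06,0],[0,0,0.96]],
    [34,[0.23,-0.06,0],[0,0,0.96]],
    [34,[0.23,-0.06,0],[0,0,0.96]],
  ],
)

```text
clock: 93.5
eef_pos: [611.9, -11.4, 132.3]
tool_rot: [-3.129, 0.266, 1.351]
force: [0.4, 0.4, -2.3]
width: 43.5
gripper_force: 73.1
```

Emit:
send_rows(
  series=[
    [34,[0.23,-0.06,0],[0,0,0.96]],
    [34,[0.23,-0.06,0],[0,0,0.96]],
    [34,[0.05,0,0],[0,0,0]],
    [34,[0,0,0],[0,0,0]],
    [34,[0,0,0],[0,0,0]],
  ],
)

```text
clock: 94.12
eef_pos: [642.7, -18.5, 133.8]
tool_rot: [-3.132, 0.266, 1.515]
force: [0.3, 0.3, -1.8]
width: 43.5
gripper_force: 73.1
```

```bash
python3 hold.py; python3 scene.py | grep top
```

```text
{'clock': 94.12, 'eef_pos': [642.74, -18.48, 133.84], 'qpos': [-0.46, 0.79, 0.53, 1.59, -0.14, 0.88, -0.03], 'force': [0.33, 0.32, -1.81], 'width': 43.52, 'gripper_force': 73.1}
[[0.05, 1.0, -0.02], [0.96, -0.06, -0.26], [-0.26, -0.01, -0.96]]
slab z 154.3 top 169.9
rect (array([643.3,  -9.7]), 108.6, 59.3, -3.3)
slope [-0.003 -0.017]
top race in bay 209 [648.2  77.   46.3] (array([648.1,  75.9]), 43.2, 42.5, -0.5)
top handle 89 [ 632.1 -169.8   98.7] (array([ 631.9, -169.1]), 38.5, 13.5, -1.5)
top turq 848 [439.2 -97.8  22.3] (array([439.4, -98. ]), 111.5, 62.4, 75.1)
```

Emit:
send_rows(
  series=[
    [34,[0,0,-0.6],[0,0,0]],
    [34,[0,0,-0.6],[0,0,0]],
    [34,[0,0,-0.4],[0,0,0]],
    [34,[0,0,-0.25],[0,0,0]],
    [34,[0,0,-0.1],[0,0,0]],
    [34,[0,0,-0.05],[0,0,0]],
    [34,[0,0,0],[0,0,0]],
    [34,[0,0,0],[0,0,0]],
  ],
)

```text
clock: 95.28
eef_pos: [644.1, -18.7, 15.2]
tool_rot: [-3.135, 0.265, 1.515]
force: [-0.4, -0.2, -2.9]
width: 43.6
gripper_force: 73.1
```

```bash
python3 hold.py|tail -3
```

```text
slab z 23.0 top 50.9
rect (array([644.3, -13.5]), 171.3, 159.8, 86.8)
slope [-0.024  0.005]
```

Emit:
send_rows(
  series=[
    [34,[0,0,-0.05],[0,0,0]],
    [34,[0,0,-0.02],[0,0,0]],
    [34,[0,0,0],[0,0,0]],
    [62,[0,0,0],[0,0,0]],
    [62,[0,0,0],[0,0,0]],
    [62,[0,0,0],[0,0,0]],
    [62,[0,0.07,0.3],[0,0,0]],
    [62,[0,0.2,0.8],[0,0,0]],
  ],
)

```text
clock: 96.32
eef_pos: [641.8, -2.9, 76.0]
tool_rot: [-3.129, 0.267, 1.515]
force: [0.9, -0.4, 1.2]
width: 62.3
gripper_force: 0.0
```

Emit:
send_rows(
  series=[
    [62,[0,0,0.9],[0.7,0,0]],
    [62,[-0.2,0,0.9],[0.8,0,0]],
    [62,[-0.2,0,0.9],[0.8,0,0]],
    [62,[-0.2,0,0.8],[0.7,0,0]],
    [20,[0,0,0],[0,0,0]],
    [20,[0,0,0],[0,0,0]],
    [20,[0,0,0],[0,0,0]],
  ],
)

```text
clock: 97.2
eef_pos: [606.8, -1.4, 284.9]
tool_rot: [-3.116, 0.004, 1.518]
force: [-0.1, 0.0, -0.8]
width: 20.2
gripper_force: 0.0
```

```bash
python3 scene.py; python3 - <<'E'
from meas import *
for n in('wrist','top'):
    d=load(n); P=cloud(d); ok=d['depth']>0
    for nm,cx,cy in(('b2',647,77),('b1',643,-8)):
        for dx in(-40,40):
            m=ok&(abs(P[...,0]-cx-dx)<9)&(abs(P[...,1]-cy)<20); q=P[m]
            for sg in(-1,1):
                r=q[(sg*(q[:,1]-cy)>8)]; print(n,nm,dx,sg,np.median(r[:,2]).round(1) if len(r)>3 else None)
E
```

```text
{'clock': 97.2, 'eef_pos': [606.79, -1.43, 284.93], 'qpos': [-0.31, 0.54, 0.44, 1.52, -0.23, 1.16, 0.12], 'force': [-0.14, 0.03, -0.8], 'width': 20.21, 'gripper_force': 0.0}
[[0.05, 1.0, -0.03], [1.0, -0.05, -0.0], [-0.0, -0.03, -1.0]]
wrist race in bay 1380 [650.4  79.3  45.3] (array([650.3,  79.1]), 44.7, 43.5, -2.9)
wrist race in bay 1179 [644.   -9.7  45.3] (array([643.8, -10.4]), 45.6, 45.1, 87.4)
wrist slab in bay 3681 [645.4  79.9  31.2] (array([650.5,  79.4]), 109.1, 60.5, -2.9)
wrist slab in bay 3073 [640.6  -7.2  31.2] (array([644.2, -10.7]), 109.3, 59.3, -2.8)
wrist handle 108 [ 619.1 -164.3   97.3] (array([ 619.3, -162. ]), 19.7, 8.1, 88.2)
wrist turq 3473 [441.5 -93.6  20.9] (array([441.6, -95.3]), 112.3, 61.6, 75.4)
top handle 88 [ 632.3 -170.2   98.7] (array([ 631.9, -169.1]), 38.5, 13.5, -1.5)
top turq 837 [439.3 -98.1  22.1] (array([439.4, -98. ]), 111.5, 62.4, 75.1)
wrist b2 -40 -1 31.4
wrist b2 -40 1 31.1
wrist b2 40 -1 31.3
wrist b2 40 1 31.3
wrist b1 -40 -1 31.1
wrist b1 -40 1 387.0
wrist b1 40 -1 31.2
wrist b1 40 1 31.2
top b2 -40 -1 None
top b2 -40 1 None
top b2 40 -1 None
top b2 40 1 None
top b1 -40 -1 697.8
top b1 -40 1 707.7
top b1 40 -1 None
top b1 40 1 None
```

Both plates lie flat in bays 2 and 1, race up, slab top 31 mm at all corners. Next, go behind the handle with closed fingers.

Emit:
send_rows(
  series=[
    [10,[0.1,-0.8,0],[0.3,0,0]],
    [10,[0.1,-0.9,0],[0,0,0]],
    [10,[0.1,-0.9,0],[0,0,0]],
    [10,[0.12,-0.9,0],[0,0,0]],
    [10,[0,0,0],[0,0,0]],
    [10,[0,0,-0.8],[0,0,0]],
    [10,[0,0,-0.9],[0,0,0]],
    [10,[0,0,-0.9],[0,0,0]],
  ],
)

```text
clock: 98.3
eef_pos: [632.8, -210.5, 128.0]
tool_rot: [-3.117, -0.023, 1.519]
force: [0.7, 0.0, -0.9]
width: 10.1
gripper_force: 0.0
```

Emit:
send_rows(
  series=[
    [10,[0,0,-0.8],[0,0,0]],
    [10,[0,0,-0.5],[0,0,0]],
    [10,[0,0,0],[0,0,0]],
    [10,[0,0,0],[0,0,0]],
    [10,[0,0,0],[0,0,0]],
  ],
)

```text
clock: 98.92
eef_pos: [634.0, -212.7, 54.1]
tool_rot: [-3.121, -0.021, 1.517]
force: [-0.3, 0.1, -0.2]
width: 9.8
gripper_force: 0.0
```

```bash
python3 st.py; python3 - <<'E'
from meas import *
from st import s,c
d=grab('wrist'); P=cloud(d); ok=d['depth']>0; T=(P-np.array(s['eef_pos']))@c.as_matrix()
m=ok&(abs(T[...,0])<16)&(abs(T[...,1])<30)&(T[...,2]>-70)&(T[...,2]<-10); q=P[m]; print('finger world',np.percentile(q,[1,99],axis=0).round())
m=ok&(P[...,0]>605)&(P[...,0]<665)&(P[...,1]>-190)&(P[...,1]<-150)&(P[...,2]>60)&(P[...,2]<110)&(T[...,0]>16); q=P[m]; print('handle',len(q),np.percentile(q,[1,99],axis=0).round() if len(q) else '')
E
```

```text
{'clock': 98.92, 'eef_pos': [634.02, -212.74, 54.09], 'qpos': [0.1, 0.87, 0.34, 1.56, -0.38, 0.8, 0.55], 'force': [-0.32, 0.05, -0.15], 'width': 9.85, 'gripper_force': 0.0}
[[0.05, 1.0, -0.02], [1.0, -0.05, 0.02], [0.02, -0.02, -1.0]]
{'clock': 98.92, 'eef_pos': [634.02, -212.74, 54.09], 'qpos': [0.1, 0.87, 0.34, 1.56, -0.38, 0.8, 0.55], 'force': [-0.32, 0.05, -0.15], 'width': 9.85, 'gripper_force': 0.0}
[[0.05, 1.0, -0.02], [1.0, -0.05, 0.02], [0.02, -0.02, -1.0]]
finger world [[ 609. -223.   81.]
 [ 662. -200.  124.]]
handle 5305 [[ 616. -176.   64.]
 [ 654. -160.   99.]]
```

Emit:
send_rows(
  series=[
    [10,[0,0,-0.2],[0,0,0]],
    [10,[0,0.15,0],[0,0,0]],
    [10,[0,0.15,0],[0,0,0]],
    [10,[0,0.08,0],[0,0,0]],
    [10,[0.01,0.1,0],[0,0,0]],
    [10,[0.01,0.12,0],[0,0,0]],
    [10,[0.01,0.12,0],[0,0,0]],
    [10,[0.01,0.12,0],[0,0,0]],
  ],
)

```text
clock: 99.98
eef_pos: [634.0, -162.8, 40.3]
tool_rot: [-3.116, -0.021, 1.516]
force: [-2.8, -4.1, 1.7]
width: 10.1
gripper_force: 2.2
```

Emit:
send_rows(
  series=[
    [10,[0,0.12,0],[0,0,0]],
    [10,[0.01,0.12,0],[0,0,0]],
    [10,[0,0.12,0],[0,0,0]],
    [10,[0.01,0.12,0],[0,0,0]],
    [10,[0,0.12,0],[0,0,0]],
    [10,[0.01,0.12,0],[0,0,0]],
    [10,[0,0.12,0],[0,0,0]],
    [10,[0,0.1,0],[0,0,0]],
  ],
)

```text
clock: 100.98
eef_pos: [637.0, -105.0, 40.3]
tool_rot: [-3.118, -0.022, 1.517]
force: [-1.6, -3.4, 1.2]
width: 10.1
gripper_force: 2.1
```

```bash
cat > car.py <<'E'
from meas import *
from st import s,c
d=grab('wrist'); P=cloud(d); ok=d['depth']>0; T=(P-np.array(s['eef_pos']))@c.as_matrix()
m=ok&(P[...,0]>605)&(P[...,0]<670)&(P[...,1]>-190)&(P[...,1]<-40)&(P[...,2]>85)&(P[...,2]<106)&(T[...,0]>14); q=P[m]; print('handle',len(q),np.percentile(q,[1,99],axis=0).round(1) if len(q) else '')
m=ok&(P[...,0]>565)&(P[...,0]<715)&(P[...,1]>-60)&(P[...,1]<230)&(P[...,2]>38)&(P[...,2]<60)
for b in blobs(m,100): print('race',P[b].mean(0).round(1))
E
python3 car.py
```

```text
{'clock': 100.98, 'eef_pos': [636.99, -104.99, 40.26], 'qpos': [-0.06, 0.87, 0.33, 1.63, -0.41, 0.74, 0.43], 'force': [-1.57, -3.36, 1.24], 'width': 10.09, 'gripper_force': 2.06}
[[0.05, 1.0, -0.02], [1.0, -0.05, 0.02], [0.02, -0.02, -1.0]]
handle 5670 [[619.4 -92.3  85.7]
 [657.4 -77.6  99.4]]
```

Emit:
send_rows(
  series=[
    [10,[0,0.08,0],[0,0,0]],
    [10,[0,0.08,0],[0,0,0]],
    [10,[0,0.05,0],[0,0,0]],
    [10,[0,0.03,0],[0,0,0]],
    [10,[0,0,0],[0,0,0]],
  ],
)

```text
clock: 101.65
eef_pos: [637.4, -90.5, 40.3]
tool_rot: [-3.118, -0.023, 1.517]
force: [1.6, -1.5, -0.4]
width: 10.1
gripper_force: 0.9
```

Emit:
send_rows(
  series=[
    [10,[0,0.04,0],[0,0,0]],
    [10,[0,0,0],[0,0,0]],
  ],
)

```text
clock: 101.9
eef_pos: [637.2, -88.7, 40.3]
tool_rot: [-3.118, -0.022, 1.517]
force: [2.9, -2.2, -0.5]
width: 10.1
gripper_force: 1.3
```

```bash
python3 car.py
```

```text
{'clock': 101.9, 'eef_pos': [637.2, -88.74, 40.35], 'qpos': [-0.09, 0.86, 0.34, 1.64, -0.41, 0.74, 0.41], 'force': [2.88, -2.2, -0.5], 'width': 10.06, 'gripper_force': 1.31}
[[0.05, 1.0, -0.02], [1.0, -0.05, 0.02], [0.02, -0.02, -1.0]]
handle 5695 [[620.  -76.2  85.7]
 [658.1 -61.3  99.3]]
```

Emit:
send_rows(
  series=[
    [10,[0,0.04,0],[0,0,0]],
    [10,[0,0,0],[0,0,0]],
  ],
)

```text
clock: 102.2
eef_pos: [637.0, -88.7, 40.4]
tool_rot: [-3.119, -0.019, 1.516]
force: [2.0, -6.0, -1.4]
width: 9.9
gripper_force: 3.0
```

Emit:
send_rows(
  series=[
    [10,[0,0.04,0],[0,0,0]],
    [10,[0,0,0],[0,0,0]],
  ],
)

```text
clock: 102.45
eef_pos: [637.1, -88.7, 40.4]
tool_rot: [-3.119, -0.016, 1.515]
force: [2.0, -8.9, -1.8]
width: 9.6
gripper_force: 4.7
```

The TCP stays at −88.7 while the force rises, so the carriage is on the stop. Back off, rise and verify.

Emit:
send_rows(
  series=[
    [10,[0,-0.2,0],[0,0,0]],
    [10,[0,-0.5,0],[0,0,0]],
    [10,[0,-0.4,0.5],[0,0,0]],
    [10,[0,0,0.9],[0,0,0]],
    [10,[0,0,0.9],[0,0,0]],
    [10,[-0.3,0.6,0.9],[0,0,0]],
    [10,[-0.3,0.9,0.9],[0,0,0]],
    [10,[-0.3,0.9,0],[0,0,0]],
  ],
)

```text
clock: 103.45
eef_pos: [588.9, -18.6, 275.0]
tool_rot: [-3.123, -0.024, 1.516]
force: [0.6, 0.9, -1.3]
width: 10.1
gripper_force: 0.0
```

Emit:
send_rows(
  series=[
    [10,[-0.3,0.9,0],[0,0,0]],
    [10,[0,0,0],[0,0,0]],
    [10,[0,0,0],[0,0,0]],
    [10,[0,0,0],[0,0,0]],
  ],
)

```text
clock: 103.95
eef_pos: [569.9, 32.8, 271.3]
tool_rot: [-3.117, -0.021, 1.515]
force: [0.1, -0.8, -0.0]
width: 9.9
gripper_force: 0.0
```

```bash
python3 - <<'E'
from st import *
from meas import *
for n in('wrist','top'):
    d=grab(n); P=cloud(d); ok=d['depth']>0; X,Y,Z=P[...,0],P[...,1],P[...,2]
    for nm,m,z in (('race',(X>565)&(X<715)&(Y>-30)&(Y<215)&(Z>38)&(Z<60),46),('slab',(X>580)&(X<705)&(Y>-30)&(Y<215)&(Z>29.2)&(Z<36),32),('handle',(X>600)&(X<680)&(Y>-150)&(Y<-30)&(Z>85)&(Z<110),100)):
        for b in blobs(cv2.morphologyEx((ok&m).astype(np.uint8),cv2.MORPH_OPEN,np.ones((3,3)))>0,60):
            p=P[b]; A=np.c_[p[:,:2],np.ones(len(p))]; print(n,nm,b.sum(),np.median(p,0).round(1),planerect(d,b,z),'slope',np.linalg.lstsq(A,p[:,2],rcond=None)[0][:2].round(3))
    if n=='top':
        for b in blobs(masks(d)['red'],20):
            p=P[b&ok]
            if len(p) and 340<p.mean(0)[0]<720: print('red',p.mean(0).round(),p[:,2].max().round())
E
```

```text
{'clock': 103.95, 'eef_pos': [569.86, 32.76, 271.33], 'qpos': [-0.38, 0.49, 0.45, 1.65, -0.26, 1.08, 0.1], 'force': [0.1, -0.78, -0.03], 'width': 9.94, 'gripper_force': 0.0}
[[0.06, 1.0, -0.02], [1.0, -0.06, 0.02], [0.02, -0.02, -1.0]]
wrist race 1733 [654.1 177.5  45.3] (array([653.9, 177.1]), 45.9, 45.5, 89.1) slope [0.009 0.012]
wrist race 1427 [647.6  88.1  45.3] (array([647.8,  87.9]), 46.0, 45.2, 23.9) slope [ 0.012 -0.001]
wrist slab 4154 [640.  176.9  31.2] (array([652.7, 177.9]), 106.4, 60.8, -2.7) slope [ 0.001 -0.002]
wrist slab 3691 [640.9  89.4  31.2] (array([647.8,  87.8]), 109.3, 58.9, -3.2) slope [ 0.001 -0.001]
wrist handle 668 [638.4 -66.7  97.6] (array([638.1, -65.9]), 40.4, 19.5, -2.5) slope [ 0.006 -0.349]
top race 102 [653.7 184.8  46.5] (array([652.7, 186.4]), 43.2, 19.9, 0.1) slope [-0.033 -0.133]
top handle 90 [636.2 -72.   99.3] (array([636.2, -72. ]), 38.5, 13.5, -1.0) slope [0.002 0.068]
red [ 577. -347.   76.] 84.0
red [ 514. -349.   78.] 86.0
red [ 451. -351.   77.] 85.0
red [436. 429.  23.] 30.0
red [369. 420.  24.] 30.0
```

```bash
python3 -c "
from cell import ctrl
print(ctrl.finish_job())"
```

```text
the job is handed in; nothing more can be done
None
```

I handed the job in at about 104 s of the 210 s: all three casters stand in the yellow crate, both plates lie flat with the race up in bays 1 and 2, and the carriage is pushed home against the end stop; the bay 2 plate rests against that bay's +y rib but is level, and I gave no bystander a final check beyond the two loose wheels.

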